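Lights out at the library desk: sweep the switch bank off and lay the guard bar

ROBOT

A 7-joint arm with a two-finger parallel gripper is mounted at the origin on the work surface. World frame = base frame: x ahead of the robot, y to its left, z up, the work surface at z = 0. Lengths are in m, angles in rad, forces in N, time in s.
With the tool pointing down it reaches from about 0.35 to 0.9 m from the base axis. Payload 7.2 kg.
Tool frame: the origin (TCP) lies on the centre line of the jaws, within the pads' length; the fingertips stand 14 mm ahead of it and the grasp point (between the pads) lies 5 mm behind it; z points along the fingers, y is the line along which they close (so a half turn about z gives the same grasp; the last joint's range is limited). The gripper opens to 88 mm and grips with 3 to 60 N. Pads are 20 mm wide; open, the fingers measure 115 mm over their backs; the gripper's body (75 mm by 178 mm) begins 61 mm behind the grasp point.
Start: joints at [-1.334, 0.411, -0.013, 1.596, 0.006, 1.134, -0.082], TCP at [0.188, 0.596, 0.203] pointing down, gripper open.
Joint ranges: [-2.95, 2.95], [-0.29, 1.99], [-1.47, 1.44], [0.14, 2.54], [-1.03, 4.17], [0.13, 1.85], [-2.86, 2.86]. Speed limits (rad/s): [2.39, 2.39, 3.01, 3.01, 3.14, 3.14, 3.14].

INTERFACE

Orientations are given as a unit quaternion [w, x, y, z].
In Python, from cell import ctrl gives the robot as it stands. The module is installed in compiled form; this text tells all that it offers.
- The arm moves only by the tool step_arm, never from a script. Its argument "motion" is a list of rows, each an object of numbers: "tx", "ty", "tz": the shift along the world's x, y, z as a fraction of full scale; "rx", "ry", "rz": the turn, a rotation vector about the world's x, y, z as a fraction of full scale; "jaw": the gripper's target within -1 to 1 (shut at 1, half-way at 0, fully open at -1). A call has 1 to 20 rows; each row is the pose to reach, as a shift and turn from the pose commanded when the call began; what a row does not reach only later rows make up. Full scale, the value 1, is 0.4 m for a shift and 90 degrees for a turn. A row lasts 1/12 s, in which the tool goes at most 41.7 mm and 7.16 degrees, less where a joint would pass 70% of its speed; a pose out of reach is approached as far as the arm can. A call with a number of a shift or a turn outside -1 to 1 is refused whole. A call with a gripper value outside its range is refused whole. The fingers move at their own pace and stop on an object; "squeeze" is the grip in N (left out, the last holds). Time passes only in rows, so rows that repeat a pose let the fingers close. It gives the time, the measured TCP pose, the force, the opening and the grip force at its end, in the units of the state.
- ctrl.read_state(): the state, without advancing time (a new reading comes with each control period).
- ctrl.get_image(name): name is "scene" or "top" or "wrist"; returns a dict with "image" (480x640x3 uint8, red, green, blue), "z_map" (480x640 float32, m along the optical axis (not along the pixel's ray), 0 where there is no reading), "K" (3x3 intrinsics, pixels), "extrinsics" (4x4, takes a point from world to camera coordinates); the wrist camera has in their place "T_tool_cam" (4x4, takes a point from camera to tool coordinates, whose origin is the TCP and whose axes are the flange's). Camera axes: x right, y up, looking along -z (the intrinsics and any distortion apply to the point x, -y, -z); pixel columns grow to the right and rows downward; lengths in m; the calibration is good to about 2 mm. A picture is of the moment at which its call begins: read the wrist's pose just before it.
- ctrl.finish_job(): hands the job in; it is judged then, once.
The state is a dict: "t": time; "joint_positions": joint angles; "joint_velocities": joint speeds; "tau": joint torques, N m; "position": TCP position; "ee_rot": TCP orientation; "ft_force": force on the tool from outside, world axes, zero at the start; "ft_torque": the same for the moment, N m; "gripper_width": finger opening in m; "finger_force": force on a finger pad.
Only numpy, scipy, OpenCV 4.12 (cv2) and the standard library are available. Lean on these libraries where they do the work, as an engineer would, in place of code of your own. Each camera call takes 0.05 s, during which the arm holds its last target. There are 200 camera calls.

TASK

Closing time in the book cellar: put out the shelf lights by sweeping a fingertip once along the lower halves of the five paddle switches on the desk console, from one end of the row to the other, pressing lightly and not lifting off until all five are off. Then lay the aluminium guard bar, centred and fully down, in the two saddles over the switches so that nobody puts them on again; lay it in, do not drop it. Leave everything else on the desk where it is.

Things in the scene. Friction and masses are not known exactly. Their poses are not given: they have to be found in the camera images.
- deck: Sloped top of the grey lighting console, screwed to the desk: 320 x 130 mm, sloping 0.26 rad (15 degrees), low side to the robot (front edge 33 mm, back edge 67 mm above the desk). Origin: centre of this top face, 50 mm above the desk; x runs up the slope, away from the robot; y along the switch row, to the left; z square out of the deck. An aluminium plate with five white paddle switches is on it.
- row_left (a point): Point on the deck's face (deck frame -25, +92, 0 mm) beneath the lower half of switch1, the left one. Paddles: 66 mm long (deck x, -33 to 33), 42 mm wide at the foot, rounded to a 16 mm wide crest; centres at deck x = 0, y = +92, +46, 0, -46, -92 mm. A paddle rocks about its middle at the plate's face; its crest is 8 mm above that face at the middle, 4 mm more or less at the ends.
- row_right (a point): The same for switch5 (deck frame -25, -92, 0 mm). The switch plate (106 x 238 mm) was fitted crooked and its own pose is NOT given: in the middle its face stands anywhere from 4 to 14 mm proud of the deck, and it leans along the row by up to 0.03 rad either way (some 3 mm up or down at the ends). Feel for the switches and follow them by touch.
- saddle_left (a point): Middle of the left saddle's floor (deck frame +24, +136, +35 mm). The two steel saddles carry the guard bar over the upper halves of the switches: slots along the row, 26 mm wide, 16 mm long, cheeks to 49 mm and flared lips to about 59 mm above the deck. Seated, the bar's centre is at deck x = 24, y = 0, z = 43 mm, its length along deck y, its broad faces parallel to the deck.
- saddle_right (a point): Middle of the right saddle's floor (deck frame +24, -136, +35 mm); the same saddle.
- bar_mid (a point): Centre of the guard bar: a plain straight aluminium bar with black end caps, 300 mm long (its y), 22 mm wide (its x), 16 mm thick (its z), about 0.24 kg, lying flat on the desk in front of the console. It is the same either way round.
- switch1 (a joint): Paddle switch 1 of 5 (switch1 is at the left end, +y; switch5 at the right end). 0 = on (its upper half is in and the lower half, nearest the robot, stands out); 0.24 rad = off (lower half in). It stays where it is left. About 2 to 3 N on the lower half, 18 to 25 mm from the rocking line, tips it; 6 mm of travel there, then a hard stop.
- switch2 (a joint): Paddle switch 2 of 5 (switch1 is at the left end, +y; switch5 at the right end). 0 = on (its upper half is in and the lower half, nearest the robot, stands out); 0.24 rad = off (lower half in). It stays where it is left. About 2 to 3 N on the lower half, 18 to 25 mm from the rocking line, tips it; 6 mm of travel there, then a hard stop.
- switch3 (a joint): Paddle switch 3 of 5 (switch1 is at the left end, +y; switch5 at the right end). 0 = on (its upper half is in and the lower half, nearest the robot, stands out); 0.24 rad = off (lower half in). It stays where it is left. About 2 to 3 N on the lower half, 18 to 25 mm from the rocking line, tips it; 6 mm of travel there, then a hard stop.
- switch4 (a joint): Paddle switch 4 of 5 (switch1 is at the left end, +y; switch5 at the right end). 0 = on (its upper half is in and the lower half, nearest the robot, stands out); 0.24 rad = off (lower half in). It stays where it is left. About 2 to 3 N on the lower half, 18 to 25 mm from the rocking line, tips it; 6 mm of travel there, then a hard stop.
- switch5 (a joint): Paddle switch 5 of 5 (switch1 is at the left end, +y; switch5 at the right end). 0 = on (its upper half is in and the lower half, nearest the robot, stands out); 0.24 rad = off (lower half in). It stays where it is left. About 2 to 3 N on the lower half, 18 to 25 mm from the rocking line, tips it; 6 mm of travel there, then a hard stop.
- novel: Bystander, leave where it is: closed dark-blue hardcover book lying flat, 145 x 215 x 34 mm. Origin under its middle.
- tape_stand: Bystander, leave where it is: black desk tape dispenser, 150 x 55 x 93 mm. Origin under its middle.
- stapler: Bystander, leave where it is: stapler, 150 x 34 x 54 mm. Origin under its middle.
- date_stamp: Bystander, leave where it is: date stamp with a turned wooden knob, 50 x 70 x 106 mm. Origin under its middle.
- pencil_cup: Bystander, leave where it is: white cup of pencils, 76 mm across, 95 mm tall (pencils to 165 mm). Origin under its middle.
- ruler: Bystander, leave where it is: flat wooden ruler, 30 x 305 x 4 mm, long along its y. Origin under its middle.
- bookend: Bystander, leave where it is: steel L-shaped bookend, foot 130 x 120 mm, upright 160 mm tall at its +x edge. Origin under its middle.

How it is judged:
By the outcome, as a careful person would: the job done as asked, in the order asked, and still so for the second after the job is handed in, with the robot touching nothing.
It also fails if it takes over 72 s, if anything falls off the work surface, if the arm or the gripper's body presses on something with over 40 N, if the wrist force passes 120 N, or if a joint passes its speed limit or range.

## Working session

There is one attempt and no reset: what is moved stays moved. The work goes in short steps, Python scripts to look and compute and a tool call to move; the robot and the scene stay as the last step left them, time stands still between calls to the robot, and variables do not carry over. Pictures are saved under pics/ and viewed, at most 13 in all, crops included, and the job is handed in when it is done.

Besides the shell and the picture viewer there is one more tool, called after "Emit:" by a JSON object that holds its "method" and its "body". step_arm: Moves the arm, as the interface text tells. Shift numbers are shares of 0.4 m and turn numbers shares of 90 degrees, none past 1 either way. Its arguments: {"type":"object","properties":{"motion":{"type":"array"},"squeeze":{"type":"number"}},"required":["motion"]}

```bash
mkdir -p pics
cat > h.py <<'E'
import numpy as np, cv2
from cell import ctrl
from scipy.spatial.transform import Rotation as R
def cam(name):
    s=ctrl.read_state(); d=ctrl.get_image(name)
    if 'extrinsics' in d: T=np.linalg.inv(d['extrinsics'])
    else:
        q=s['ee_rot']; W=np.eye(4); W[:3,:3]=R.from_quat([q[1],q[2],q[3],q[0]]).as_matrix(); W[:3,3]=s['position']
        T=W@d['T_tool_cam']
    return d,T,s
def cloud(d,T):
    K=d['K']; z=d['z_map']; v,u=np.mgrid[:480,:640]
    P=np.stack([(u-K[0,2])/K[0,0]*z,-(v-K[1,2])/K[1,1]*z,-z,np.ones_like(z)],-1)@T.T
    P=P[...,:3]; P[z==0]=np.nan; return P
def save(n,im): cv2.imwrite('pics/'+n+'.png',im[...,::-1])
E
python3 - <<'E'
from h import *
for n in('scene','top'):
    d,T,s=cam(n); P=cloud(d,T); save(n,d['image']); np.save(n+'.npy',P)
    print(n,T.round(3).tolist(),d['K'].tolist(),[k for k in d])
print(s)
E
```

```text
scene [[0.614, -0.665, 0.424, 1.236], [0.789, 0.521, -0.326, -0.484], [-0.004, 0.535, 0.845, 1.334], [0.0, 0.0, 0.0, 1.0]] [[572.8139352424614, 0.0, 320.58813329929166], [0.0, 572.8139352424614, 229.5106136799822], [0.0, 0.0, 1.0]] ['image', 'z_map', 'K', 'extrinsics']
top [[0.007, 0.98, -0.197, 0.313], [-1.0, 0.005, -0.009, -0.021], [-0.008, 0.197, 0.98, 1.422], [0.0, 0.0, 0.0, 1.0]] [[565.8923905321425, 0.0, 322.2003977682209], [0.0, 565.8923905321425, 245.68806988145258], [0.0, 0.0, 1.0]] ['image', 'z_map', 'K', 'extrinsics']
{'t': 0.05, 'joint_positions': array([-1.33418292,  0.41186094, -0.0127031 ,  1.59700916,  0.00563834,
        1.13432054, -0.08220534]), 'joint_velocities': array([-0.00044096, -0.0011676 , -0.00107304, -0.00293052, -0.00074729,
       -0.00090052, -0.0003075 ]), 'tau': array([ 2.07838915e-03, -5.89657938e+01,  6.44092485e-01, -2.92026705e+01,
       -5.39643271e-02,  1.45463538e-02,  4.97439351e-05]), 'position': array([0.18747404, 0.59567037, 0.20254773]), 'ee_rot': array([-4.43780896e-05,  1.51803899e-01,  9.88410323e-01, -7.79972478e-04]), 'ft_force': array([-0.24605251, -0.16387508,  0.62150836]), 'ft_torque': array([-0.01953348,  0.01298486, -0.04317863]), 'finger_force': 0.0, 'gripper_width': 0.08782927476671677}
```

View pics/top.png

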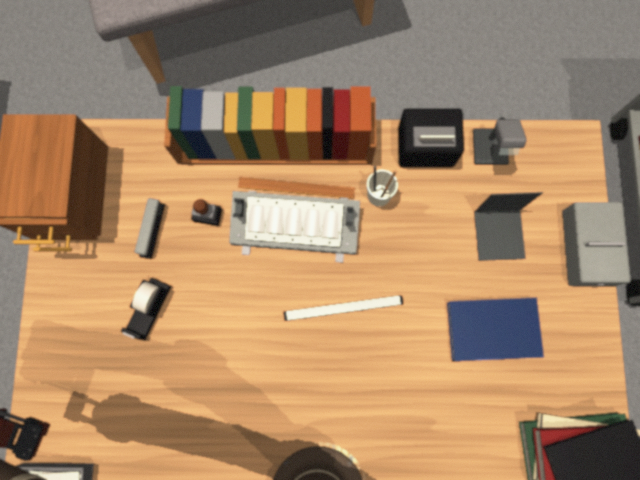

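View pics/scene.png

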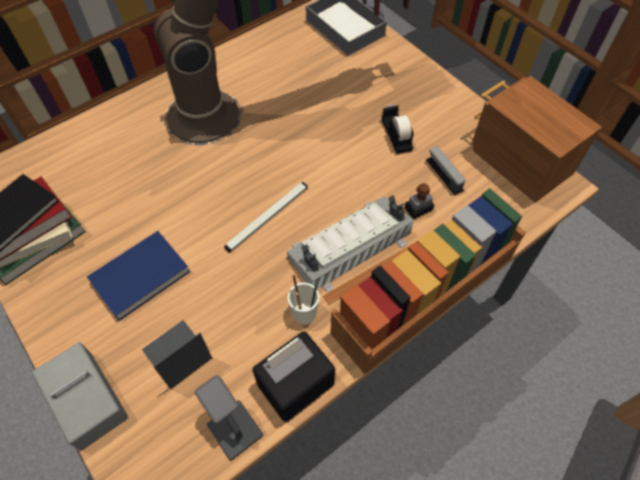

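The top view shows the console at about (230–360, 190–253), the bar from (285,316) to (403,300), the date stamp at (205,212) close to the console's left and the cup at (382,188) close to its right.

Run:
```python
from h import *
im=cv2.imread('pics/top.png')[170:330,180:420]
cv2.imwrite('pics/c1.png',cv2.resize(im,None,fx=3.33,fy=3.33,interpolation=cv2.INTER_CUBIC))
P=np.load('top.npy')
for (u,v) in [(290,316),(320,311),(344,308),(370,304),(398,300),(300,330),(350,200),(256,218),(275,218),(294,218),(313,218),(332,220)]: print((u,v),P[v,u].round(4))
# bar: points above desk 8..25mm in region
reg=P[285:335,270:420].reshape(-1,3); m=(reg[:,2]>.009)&(reg[:,2]<.03); b=reg[m]
c,(w,h),a=cv2.minAreaRect((b[:,:2]*1000).astype(np.float32)); print('bar',c,w,h,a,np.median(b[:,2]), len(b))
# console
reg=P[180:262,222:368].reshape(-1,3); m=(reg[:,2]>.022)&(reg[:,2]<.13); b=reg[m]
c,(w,h),a=cv2.minAreaRect((b[:,:2]*1000).astype(np.float32)); print('con',c,w,h,a)
```

```text
(290, 316) [0.4172 0.0703 0.019 ]
(320, 311) [ 0.4301 -0.0036  0.0168]
(344, 308) [ 0.4378 -0.063   0.018 ]
(370, 304) [ 0.4482 -0.1276  0.0157]
(398, 300) [ 0.4592 -0.198   0.0094]
(300, 330) [ 0.3842  0.0462 -0.0034]
(350, 200) [ 0.7021 -0.0768  0.0629]
(256, 218) [0.6549 0.156  0.0626]
(275, 218) [0.655  0.1088 0.0634]
(294, 218) [0.654  0.0615 0.0679]
(313, 218) [0.6532 0.0146 0.0719]
(332, 220) [ 0.6496 -0.0322  0.0669]
bar (440.1089172363281, -61.99925231933594) 22.674455642700195 299.54388427734375 8.259612083435059 0.01451407217171119 1051
con (669.8294677734375, 52.60035705566406) 338.0664367675781 167.1428680419922 85.77555084228516
```

View pics/c1.png

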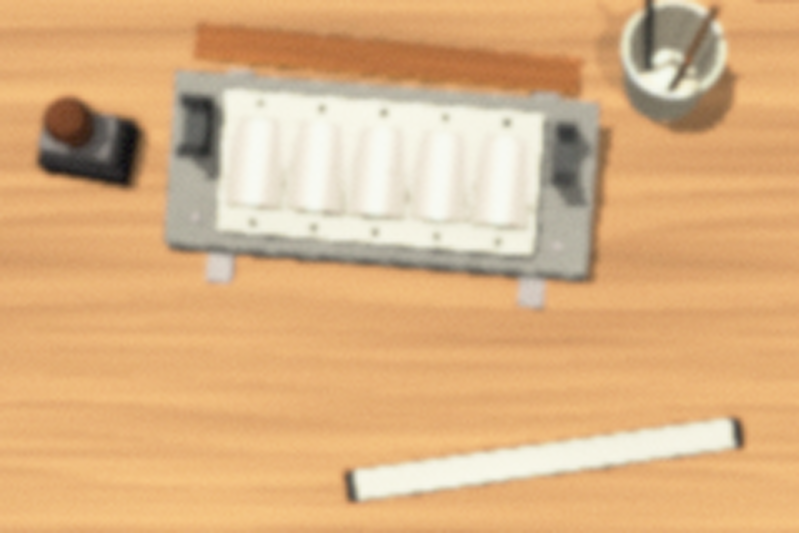

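The crop confirms a console yaw of about −4° and the bar at (0.440, −0.062) with a yaw of about +8.3°. Next I fit the deck pose and move above the console for a close look.

Run:
```python
from h import *
d,T,s=cam('top');K=d['K']
def ray(u,v,z):
    r=T[:3,:3]@np.array([(u-K[0,2])/K[0,0],-(v-K[1,2])/K[1,1],-1]); o=T[:3,3]; return o+r*(z-o[2])/r[2]
c=[(165,247,.033),(590,278,.033),(600,100,.067),(175,70,.067)]
p=[ray(180+a/3.333,170+b/3.333,z) for a,b,z in c]
for q in p: print(q.round(4))
print(np.mean(p,0).round(4))
```

```text
[0.5946 0.2244 0.033 ]
[ 0.5725 -0.0951  0.033 ]
[ 0.701  -0.1015  0.067 ]
[0.7229 0.2161 0.067 ]
[0.6478 0.061  0.05  ]
```

Emit:
{"method": "step_arm", "body": {"motion": [{"tx":0.25,"ty":-0.35,"tz":0.25,"rz":-0.25,"jaw":-1},{"tx":0.5,"ty":-0.8,"tz":0.25,"rz":-0.5},{"tx":0.6,"ty":-1,"tz":0.25,"rz":-0.85},{"tx":0.6,"ty":-1,"tz":0.25,"rz":-0.85},{"tx":0.6,"ty":-1,"tz":0.25,"rz":-0.85},{"tx":0.6,"ty":-1,"tz":0.25,"rz":-0.85},{"tx":0.6,"ty":-1,"tz":0.25,"rz":-0.85},{"tx":0.6,"ty":-1,"tz":0.25,"rz":-0.85},{"tx":0.6,"ty":-1,"tz":0.25,"rz":-0.85},{"tx":0.6,"ty":-1,"tz":0.25,"rz":-0.85},{"tx":0.6,"ty":-1,"tz":0.25,"rz":-0.85},{"tx":0.6,"ty":-1,"tz":0.25,"rz":-0.85},{"tx":0.6,"ty":-1,"tz":0.25,"rz":-0.85},{"tx":0.6,"ty":-1,"tz":0.25,"rz":-0.85},{"tx":0.6,"ty":-1,"tz":0.25,"rz":-0.85},{"tx":0.6,"ty":-1,"tz":0.25,"rz":-0.85}]}}

```text
invalid input
```

Emit:
{"method": "step_arm", "body": {"motion": [{"tx":0.3,"ty":-0.4,"tz":0.25,"rx":0,"ry":0,"rz":-0.25,"jaw":-1},{"tx":0.6,"ty":-1,"tz":0.25,"rx":0,"ry":0,"rz":-0.85,"jaw":-1},{"tx":0.6,"ty":-1,"tz":0.25,"rx":0,"ry":0,"rz":-0.85,"jaw":-1},{"tx":0.6,"ty":-1,"tz":0.25,"rx":0,"ry":0,"rz":-0.85,"jaw":-1},{"tx":0.6,"ty":-1,"tz":0.25,"rx":0,"ry":0,"rz":-0.85,"jaw":-1},{"tx":0.6,"ty":-1,"tz":0.25,"rx":0,"ry":0,"rz":-0.85,"jaw":-1},{"tx":0.6,"ty":-1,"tz":0.25,"rx":0,"ry":0,"rz":-0.85,"jaw":-1},{"tx":0.6,"ty":-1,"tz":0.25,"rx":0,"ry":0,"rz":-0.85,"jaw":-1},{"tx":0.6,"ty":-1,"tz":0.25,"rx":0,"ry":0,"rz":-0.85,"jaw":-1},{"tx":0.6,"ty":-1,"tz":0.25,"rx":0,"ry":0,"rz":-0.85,"jaw":-1},{"tx":0.6,"ty":-1,"tz":0.25,"rx":0,"ry":0,"rz":-0.85,"jaw":-1},{"tx":0.6,"ty":-1,"tz":0.25,"rx":0,"ry":0,"rz":-0.85,"jaw":-1},{"tx":0.6,"ty":-1,"tz":0.25,"rx":0,"ry":0,"rz":-0.85,"jaw":-1},{"tx":0.6,"ty":-1,"tz":0.25,"rx":0,"ry":0,"rz":-0.85,"jaw":-1}]}}

```text
t: 1.32
position: [0.4278, 0.1954, 0.3035]
ee_rot: [-0.0, 0.732, 0.681, 0.0]
ft_force: [-0.5, -0.7, 0.2]
gripper_width: 0.0879
finger_force: 0.0
```

Emit:
{"method": "step_arm", "body": {"motion": [{"tx":0.4,"ty":-0.34,"tz":0.15,"rx":0,"ry":0,"rz":0,"jaw":1},{"tx":0.4,"ty":-0.34,"tz":0.15,"rx":0,"ry":0,"rz":0,"jaw":1},{"tx":0.4,"ty":-0.34,"tz":0.15,"rx":0,"ry":0,"rz":0,"jaw":1},{"tx":0.4,"ty":-0.34,"tz":0.15,"rx":0,"ry":0,"rz":0,"jaw":1},{"tx":0.4,"ty":-0.34,"tz":0.15,"rx":0,"ry":0,"rz":0,"jaw":1},{"tx":0.4,"ty":-0.34,"tz":0.15,"rx":0,"ry":0,"rz":0,"jaw":1},{"tx":0.4,"ty":-0.34,"tz":0.15,"rx":0,"ry":0,"rz":0,"jaw":1},{"tx":0.4,"ty":-0.34,"tz":0.15,"rx":0,"ry":0,"rz":0,"jaw":1}], "squeeze": 15}}

```text
t: 1.98
position: [0.587, 0.0619, 0.3621]
ee_rot: [-0.001, 0.731, 0.683, -0.001]
ft_force: [-0.4, 0.1, -0.8]
gripper_width: 0.038
finger_force: 0.0
```

Run:
```python
from h import *
d,T,s=cam('wrist');P=cloud(d,T);save('w1',d['image']);np.savez('w1.npz',P=P,T=T,K=d['K'])
print(s['t'],s['position'],s['gripper_width'],T.round(3).tolist(),d['T_tool_cam'].round(3).tolist(),d['K'].tolist())
```

```text
1.9833 [0.58700749 0.06193452 0.36209443] 0.038040643894044615 [[0.998, 0.065, 0.023, 0.593], [-0.068, 0.95, 0.305, 0.147], [-0.002, -0.305, 0.952, 0.544], [0.0, 0.0, 0.0, 1.0]] [[-0.001, 0.952, 0.305, 0.085], [1.0, 0.001, -0.0, 0.0], [-0.0, 0.305, -0.952, -0.182], [0.0, 0.0, 0.0, 1.0]] [[365.25718824259866, 0.0, 319.04349556880805], [0.0, 365.25718824259866, 240.67711498253522], [0.0, 0.0, 1.0]]
```

View pics/w1.png

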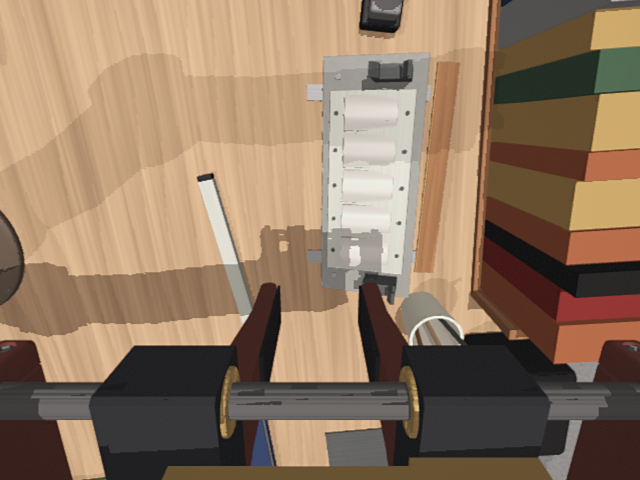

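The wrist view shows the console from (322,57) to (407,299) with all five paddles, the left saddle at (390,70) and the right one at (378,287). The fingers haven't quite closed yet.

```bash
python3 - <<'E'
from h import *
z=np.load('w1.npz');P=z['P'];T=z['T'];K=z['K']
yaw=np.deg2rad(-3.95); Rd=R.from_euler('ZY',[yaw,-.26]).as_matrix(); o=np.array([.648,.061,.05])
np.savez('deck.npz',R=Rd,o=o)
D=(P-o)@Rd
f=D.reshape(-1,3); f=f[np.isfinite(f[:,0])]
def box(x0,x1,y0,y1,lo=-.02,hi=.03):
    m=(f[:,0]>x0)&(f[:,0]<x1)&(f[:,1]>y0)&(f[:,1]<y1)&(f[:,2]>lo)&(f[:,2]<hi); return f[m]
for n,b in [('deckL',(-.05,0,.13,.155)),('deckR',(-.05,0,-.155,-.13)),('deckfront',(-.063,-.057,-.1,.1)),('plate front',(-.048,-.04,-.11,.11)),('plate back',(.04,.048,-.11,.11))]:
    q=box(*b); A=np.c_[q[:,1],np.ones(len(q))]; c=np.linalg.lstsq(A,q[:,2],rcond=None)[0]; print(n,len(q),'med z mm',1e3*np.median(q[:,2]),'slope y',c[0],'at0',1e3*c[1])
q=np.r_[box(-.05,-.0,.13,.155),box(-.05,0,-.155,-.13)];print('deck plane',np.linalg.lstsq(np.c_[q[:,:2],np.ones(len(q))],q[:,2],rcond=None)[0])
q=f[(f[:,2]>-.01)&(f[:,2]<.02)&(abs(f[:,0])<.09)&(abs(f[:,1])<.19)]
c,wh,a=cv2.minAreaRect((q[:,:2]*1e3).astype(np.float32));print('console rect',c,wh,a)
for i,y in enumerate([.092,.046,0,-.046,-.092]):
    r=[]
    for x in(-.028,-.02,0,.02,.028):
        q=box(x-.003,x+.003,y-.006,y+.006,0,.05); r.append(round(1e3*np.median(q[:,2]),1) if len(q) else None)
    print('sw',i+1,r)
for s in(1,-1):
    q=f[(f[:,2]>.025)&(f[:,2]<.075)&(f[:,1]*s>.11)&(f[:,1]*s<.16)&(abs(f[:,0]-.024)<.045)]
    print('saddle',s,len(q),(q.min(0)*1e3).round(1),(q.max(0)*1e3).round(1),(np.percentile(q,[5,50,95],axis=0)*1e3).round(1).tolist())
im=z  # crop enlarge
E
python3 - <<'E'
import cv2
im=cv2.imread('pics/w1.png')[40:310,300:450]
cv2.imwrite('pics/c2.png',cv2.resize(cv2.rotate(im,cv2.ROTATE_90_CLOCKWISE),None,fx=2.9,fy=2.9,interpolation=cv2.INTER_CUBIC))
E
```

```text
deckL 836 med z mm -1.2440568453161516 slope y -0.007007746633348467 at0 -0.2097086834744058
deckR 487 med z mm -0.8808302400448588 slope y 0.007460857712591099 at0 0.18919427616288045
deckfront 235 med z mm -1.548900381368255 slope y -0.0010797922292731191 at0 -1.712504174119003
plate front 834 med z mm 11.513367114627872 slope y -0.023961421174807464 at0 11.590711276705512
plate back 1076 med z mm 11.39468127462687 slope y -0.023715914616638308 at0 11.634585200225674
deck plane [-0.0043072  -0.00118275 -0.00114978]
console rect (13.003211975097656, -13.175949096679688) (148.37767028808594, 354.8412780761719) 0.6305083632469177
sw 1 [np.float64(9.7), np.float64(20.4), np.float64(17.9), np.float64(15.7), np.float64(14.9)]
sw 2 [np.float64(10.8), np.float64(21.2), np.float64(19.2), np.float64(16.9), np.float64(16.0)]
sw 3 [np.float64(12.0), np.float64(22.6), np.float64(20.4), np.float64(17.7), np.float64(17.0)]
sw 4 [np.float64(12.9), np.float64(23.8), np.float64(21.1), np.float64(19.4), np.float64(18.2)]
sw 5 [np.float64(13.9), np.float64(24.6), np.float64(22.9), np.float64(19.9), np.float64(18.8)]
saddle 1 774 [  6.5 130.8  25.1] [ 53.8 147.4  59.8] [[9.2, 131.2, 31.9], [29.5, 138.4, 35.4], [51.9, 146.2, 57.9]]
saddle -1 310 [   6.4 -141.    25.2] [  52.1 -123.9   59.8] [[11.1, -138.9, 26.5], [42.5, -127.6, 34.5], [51.3, -124.5, 57.9]]
```

View pics/c2.png

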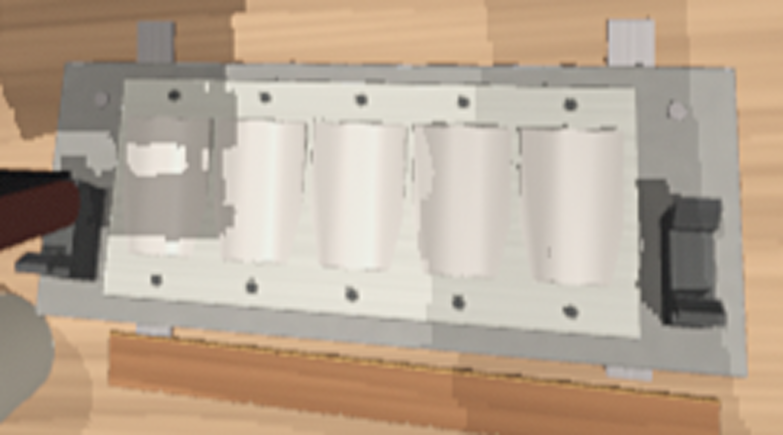

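The crop shows all five paddles on, with both saddles clear. The deck estimate needs shifting by about +5 mm in x and +3 mm in y, so I refine it with the paddle edges.

Run:
```python
from h import *
z=np.load('w1.npz');P=z['P'];k=np.load('deck.npz');Rd,o=k['R'],k['o']
f=((P-o)@Rd).reshape(-1,3); f=f[np.isfinite(f[:,0])]
cs=[]
for y in[.095,.049,.003,-.043,-.089]:
    pl=.0116-.024*y
    q=f[(abs(f[:,1]-y)<.005)&(f[:,2]>pl+.0025)&(f[:,2]<pl+.02)&(abs(f[:,0])<.06)]; 
    h=f[(abs(f[:,0]-.0)<.015)&(abs(f[:,1]-y)<.023)&(f[:,2]>pl+.004)&(f[:,2]<pl+.02)]
    cs.append((q[:,0].min(),q[:,0].max())); print('x ends',(np.array(cs[-1])*1e3).round(1),'y ends',(1e3*np.array([h[:,1].min(),h[:,1].max()])).round(1))
# plate / deck edges
q=f[(abs(f[:,1])<.1)&(f[:,2]>-.006)&(f[:,2]<.004)];print('deck x front',np.percentile(q[:,0],[1,5,95,99])*1e3)
q=f[(abs(f[:,0])<.05)&(f[:,2]>-.006)&(f[:,2]<.004)&(abs(f[:,1])<.175)];print('deck y',np.percentile(q[:,1],[.5,99.5])*1e3)
q=f[(abs(f[:,2]-.0116+.024*f[:,1])<.002)&(abs(f[:,0])<.07)&(abs(f[:,1])<.13)];print('plate',np.percentile(q,[.5,99.5],axis=0)*1e3)
for s,n in((1,'L'),(-1,'R')):
    q=f[(f[:,2]>.033)&(f[:,2]<.0375)&(abs(f[:,1]*s-.136)<.02)&(abs(f[:,0]-.03)<.03)];print('floor',n,len(q),(1e3*np.percentile(q,[2,50,98],axis=0)).round(1).tolist())
    q=f[(f[:,2]>.050)&(f[:,2]<.062)&(abs(f[:,1]*s-.136)<.02)&(abs(f[:,0]-.03)<.03)];print('lips',n,len(q)); print(np.histogram(q[:,0]*1e3,np.arange(0,62,3)))
```

```text
x ends [-25.   49.9] y ends [ 75.5 115.6]
x ends [-41.1  38.9] y ends [29.4 69.5]
x ends [-25.2  56.9] y ends [-16.7  23.3]
x ends [-25.4  38.4] y ends [-62.5 -22.7]
x ends [-25.6  38.3] y ends [-108.6  -68.7]
deck x front [-209.28294315 -204.35544189  189.51859999  195.05327652]
deck y [-155.29771509  163.07665268]
plate [[ -46.8113371  -124.29275549    7.41538304]
 [  58.4541461   121.6959859    15.67143806]]
floor L 291 [[17.4, 131.2, 33.1], [30.7, 138.8, 33.9], [51.3, 146.7, 36.0]]
lips L 287
(array([ 0,  0, 32, 43, 60,  7,  0,  0,  0,  0,  0,  0,  0,  0,  5, 43, 52,
       45,  0,  0]), array([ 0,  3,  6,  9, 12, 15, 18, 21, 24, 27, 30, 33, 36, 39, 42, 45, 48,
       51, 54, 57, 60]))
floor R 112 [[6.6, -139.0, 33.1], [37.0, -129.7, 34.1], [51.5, -124.3, 36.5]]
lips R 85
(array([ 0,  0,  0,  0,  0,  0,  0,  0,  0,  0,  0,  0,  0,  0, 11, 27, 34,
       13,  0,  0]), array([ 0,  3,  6,  9, 12, 15, 18, 21, 24, 27, 30, 33, 36, 39, 42, 45, 48,
       51, 54, 57, 60]))
```

Emit:
{"method": "step_arm", "body": {"motion": [{"tx":0.09,"ty":0.245,"tz":-0.1,"rx":0,"ry":0,"rz":0,"jaw":1},{"tx":0.09,"ty":0.245,"tz":-0.2,"rx":0,"ry":0,"rz":0,"jaw":1},{"tx":0.09,"ty":0.245,"tz":-0.3,"rx":0,"ry":0,"rz":0,"jaw":1},{"tx":0.09,"ty":0.245,"tz":-0.4,"rx":0,"ry":0,"rz":0,"jaw":1},{"tx":0.09,"ty":0.245,"tz":-0.5,"rx":0,"ry":0,"rz":0,"jaw":1},{"tx":0.09,"ty":0.245,"tz":-0.58,"rx":0,"ry":0,"rz":0,"jaw":1},{"tx":0.09,"ty":0.245,"tz":-0.62,"rx":0,"ry":0,"rz":0,"jaw":1},{"tx":0.09,"ty":0.245,"tz":-0.62,"rx":0,"ry":0,"rz":0,"jaw":1},{"tx":0.09,"ty":0.245,"tz":-0.62,"rx":0,"ry":0,"rz":0,"jaw":1},{"tx":0.09,"ty":0.245,"tz":-0.62,"rx":0,"ry":0,"rz":0,"jaw":1}]}}

```text
t: 2.87
position: [0.624, 0.1594, 0.1176]
ee_rot: [0.0, 0.731, 0.683, 0.001]
ft_force: [0.5, -0.2, -0.2]
gripper_width: 0.0004
finger_force: 0.0
```

Run:
```python
from h import *
k=np.load('deck.npz'); np.savez('deck2.npz',R=R.from_euler('ZY',[np.deg2rad(-3.85),-.26]).as_matrix(),o=np.array([.6543,.0641,.0504]))
d,T,s=cam('wrist');P=cloud(d,T);save('w2',d['image']);np.savez('w2.npz',P=P,T=T,K=d['K'])
print(s['t'],s['position'],s['gripper_width'],s['ft_force'])
q=s['ee_rot'];W=R.from_quat([q[1],q[2],q[3],q[0]]).as_matrix()
t=((P-s['position'])@W).reshape(-1,3);t=t[np.isfinite(t[:,0])]
for z0 in(-.03,-.02,-.01,-.002,.003,.008,.012):
    m=(abs(t[:,2]-z0)<.003)&(abs(t[:,1])<.03)&(abs(t[:,0])<.02)
    if m.sum(): print(z0,m.sum(),(1e3*t[m].min(0)).round(1),(1e3*t[m].max(0)).round(1))
```

```text
2.8667 [0.62400267 0.15944607 0.11759183] 0.0003675171751572721 [ 0.48528283 -0.23554097 -0.19994744]
-0.03 301 [ -9.5  -8.8 -33. ] [ 13.    9.3 -27. ]
-0.02 102 [ 10.5  -8.6 -23. ] [ 12.9   9.1 -18.1]
```

View pics/w2.png

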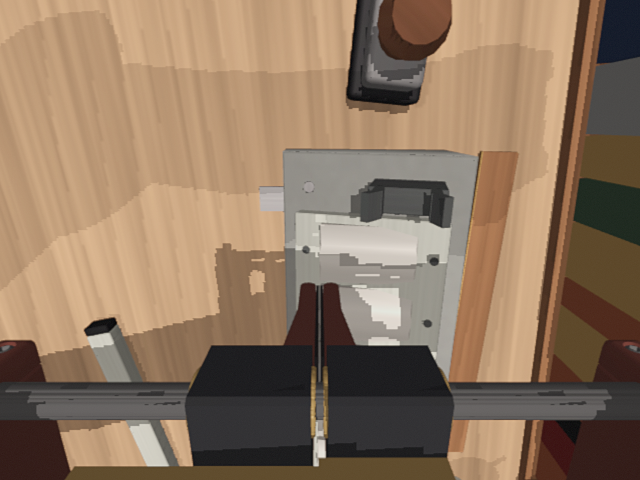

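The closed fingers taper to a tip at about (322,283), which sits over switch1/2 and to the side of the shadow. I check the tip geometry from depth.

Run:
```python
from h import *
z=np.load('w2.npz');P=z['P'];k=np.load('deck2.npz')
s=ctrl.read_state();q=s['ee_rot'];W=R.from_quat([q[1],q[2],q[3],q[0]]).as_matrix()
t=(P-s['position'])@W*1e3
for v in(280,282,284,286,290,300,320,340): print(v,t[v,311].round(0),t[v,330].round(0))
print('width at 286', [ (u,t[286,u].round(0).tolist()) for u in (300,303,306,336,339,342)])
D=(P-k['o'])@k['R']*1e3
f=D.reshape(-1,3);f=f[np.isfinite(f[:,0])]
for y in(92,46):
    q=f[(abs(f[:,1]-y)<5)&(f[:,2]>13.5)&(f[:,2]<30)&(abs(f[:,0])<45)];print(y,np.percentile(q[:,0],[1,99]).round(1))
    h=f[(abs(f[:,0])<15)&(abs(f[:,1]-y)<23)&(f[:,2]>15)&(f[:,2]<30)];print(' y',np.percentile(h[:,1],[1,99]).round(1))
for x in(-25,-20,0,20): 
    q=f[(abs(f[:,0]-x)<3)&(abs(f[:,1]-92)<4)];print('sw1 z',x,np.median(q[:,2]).round(1))
q=f[(abs(f[:,0]+30)<20)&(abs(f[:,1]-140)<15)];print('deckL',np.median(q[:,2]))
q=f[(f[:,2]>50)&(f[:,2]<62)&(abs(f[:,1]-136)<14)&(abs(f[:,0]-24)<40)];print('lipsL',np.percentile(q,[1,99],axis=0).round(1))
```

```text
280 [-25.  -7.  68.] [-21.   7.  60.]
282 [-27.  -7.  69.] [ 13.   5. -19.]
284 [ 13.  -5. -22.] [ 12.   4. -20.]
286 [ 12.  -5. -22.] [ 12.   4. -23.]
290 [ 13.  -4. -28.] [ 12.   4. -27.]
300 [ 12.  -4. -37.] [ 12.   4. -37.]
320 [ 12.  -4. -54.] [ 13.   4. -55.]
340 [ 12.  -4. -68.] [ 13.   3. -69.]
width at 286 [(300, [-30.0, -15.0, 69.0]), (303, [13.0, -8.0, -23.0]), (306, [13.0, -7.0, -23.0]), (336, [12.0, 7.0, -23.0]), (339, [-26.0, 14.0, 61.0]), (342, [-26.0, 16.0, 60.0])]
92 [-30.8  32.4]
 y [ 75.2 107.7]
46 [-12.4  32.5]
 y [29.2 63.8]
sw1 z -25 21.5
sw1 z -20 21.2
sw1 z 0 18.8
sw1 z 20 16.2
deckL 0.43830918366946914
lipsL [[  0.9 127.7  50.2]
 [ 47.4 143.7  60.1]]
```

The deck frame fits well (lips centred at 24.1, 135.7). I descend toward switch1 by touch.

Emit:
{"method": "step_arm", "body": {"motion": [{"tx":0.01,"ty":0,"tz":-0.03,"rx":0,"ry":0,"rz":0,"jaw":1},{"tx":0.01,"ty":0,"tz":-0.06,"rx":0,"ry":0,"rz":0,"jaw":1},{"tx":0.01,"ty":0,"tz":-0.07,"rx":0,"ry":0,"rz":0,"jaw":1},{"tx":0.01,"ty":0,"tz":-0.075,"rx":0,"ry":0,"rz":0,"jaw":1},{"tx":0.01,"ty":0,"tz":-0.075,"rx":0,"ry":0,"rz":0,"jaw":1},{"tx":0.01,"ty":0,"tz":-0.075,"rx":0,"ry":0,"rz":0,"jaw":1},{"tx":0.01,"ty":0,"tz":-0.075,"rx":0,"ry":0,"rz":0,"jaw":1}]}}

```text
t: 3.5
position: [0.6278, 0.1581, 0.0856]
ee_rot: [0.0, 0.731, 0.682, 0.0]
ft_force: [0.2, 0.5, -0.3]
gripper_width: 0.0004
finger_force: 0.0
```

Emit:
{"method": "step_arm", "body": {"motion": [{"tx":0,"ty":0,"tz":-0.005,"rx":0,"ry":0,"rz":0,"jaw":1},{"tx":0,"ty":0,"tz":-0.01,"rx":0,"ry":0,"rz":0,"jaw":1},{"tx":0,"ty":0,"tz":-0.01,"rx":0,"ry":0,"rz":0,"jaw":1},{"tx":0,"ty":0,"tz":-0.01,"rx":0,"ry":0,"rz":0,"jaw":1}]}}

```text
t: 3.83
position: [0.6275, 0.1582, 0.0812]
ee_rot: [-0.0, 0.731, 0.682, -0.0]
ft_force: [-0.1, -1.6, 0.2]
gripper_width: 0.0005
finger_force: 0.0
```

Emit:
{"method": "step_arm", "body": {"motion": [{"tx":0,"ty":0,"tz":-0.0025,"rx":0,"ry":0,"rz":0,"jaw":1},{"tx":0,"ty":0,"tz":-0.005,"rx":0,"ry":0,"rz":0,"jaw":1},{"tx":0,"ty":0,"tz":-0.005,"rx":0,"ry":0,"rz":0,"jaw":1},{"tx":0,"ty":0,"tz":-0.005,"rx":0,"ry":0,"rz":0,"jaw":1}]}}

```text
t: 4.17
position: [0.6275, 0.1582, 0.0793]
ee_rot: [-0.0, 0.731, 0.682, -0.0]
ft_force: [0.6, -0.3, -0.2]
gripper_width: 0.0005
finger_force: 0.0
```

Emit:
{"method": "step_arm", "body": {"motion": [{"tx":0,"ty":0,"tz":-0.002,"rx":0,"ry":0,"rz":0,"jaw":1},{"tx":0,"ty":0,"tz":-0.004,"rx":0,"ry":0,"rz":0,"jaw":1},{"tx":0,"ty":0,"tz":-0.004,"rx":0,"ry":0,"rz":0,"jaw":1},{"tx":0,"ty":0,"tz":-0.004,"rx":0,"ry":0,"rz":0,"jaw":1}]}}

```text
t: 4.5
position: [0.6275, 0.1582, 0.0777]
ee_rot: [-0.0, 0.731, 0.682, -0.0]
ft_force: [0.3, -0.3, -0.9]
gripper_width: 0.0004
finger_force: 0.0
```

Emit:
{"method": "step_arm", "body": {"motion": [{"tx":0,"ty":0,"tz":-0.002,"rx":0,"ry":0,"rz":0,"jaw":1},{"tx":0,"ty":0,"tz":-0.004,"rx":0,"ry":0,"rz":0,"jaw":1},{"tx":0,"ty":0,"tz":-0.004,"rx":0,"ry":0,"rz":0,"jaw":1},{"tx":0,"ty":0,"tz":-0.004,"rx":0,"ry":0,"rz":0,"jaw":1}]}}

```text
t: 4.83
position: [0.6275, 0.1582, 0.0761]
ee_rot: [-0.0, 0.731, 0.682, -0.0]
ft_force: [-0.5, -0.3, -0.8]
gripper_width: 0.0006
finger_force: 0.0
```

Emit:
{"method": "step_arm", "body": {"motion": [{"tx":0,"ty":0,"tz":-0.002,"rx":0,"ry":0,"rz":0,"jaw":1},{"tx":0,"ty":0,"tz":-0.004,"rx":0,"ry":0,"rz":0,"jaw":1},{"tx":0,"ty":0,"tz":-0.004,"rx":0,"ry":0,"rz":0,"jaw":1},{"tx":0,"ty":0,"tz":-0.004,"rx":0,"ry":0,"rz":0,"jaw":1}]}}

```text
t: 5.17
position: [0.6275, 0.1582, 0.0745]
ee_rot: [-0.0, 0.731, 0.682, -0.0]
ft_force: [-0.2, 0.3, 0.3]
gripper_width: 0.0008
finger_force: 0.0
```

```bash
cat > sw.py <<'E'
from h import *
k=np.load('deck2.npz')
d,T,s=cam('wrist');P=cloud(d,T);D=(P-k['o'])@k['R']*1e3
f=D.reshape(-1,3);f=f[np.isfinite(f[:,0])]
for i,y in enumerate((92,46,0,-46,-92)):
    r=[]
    for x in(-27,-20,-10,0,10,20,28):
        q=f[(abs(f[:,0]-x)<3)&(abs(f[:,1]-y)<5)&(f[:,2]>5)&(f[:,2]<35)];r.append(round(float(np.median(q[:,2])),1) if len(q)>3 else None)
    print('sw',i+1,r)
print([x for x in ctrl.read_state()['ft_force']],s['position'],s['tau'].round(2))
E
python3 sw.py
python3 - <<'E'
from h import *
d,T,s=cam('wrist');save('w3',d['image'][140:400,220:500].repeat(2,0).repeat(2,1))
E
```

```text
sw 1 [21.8, 21.0, 19.8, 18.6, 17.4, 16.3, 15.2]
sw 2 [23.2, None, None, None, None, None, None]
sw 3 [None, None, None, None, None, None, None]
sw 4 [25.3, None, None, None, None, None, None]
sw 5 [None, None, None, None, None, None, None]
[np.float64(-0.6741507988000307), np.float64(0.33986833638258995), np.float64(0.2896847921576215)] [0.62752115 0.15818929 0.07448438] [-0.000e+00 -6.288e+01  9.360e+00 -2.421e+01 -5.000e-02  0.000e+00
  0.000e+00]
```

View pics/w3.png

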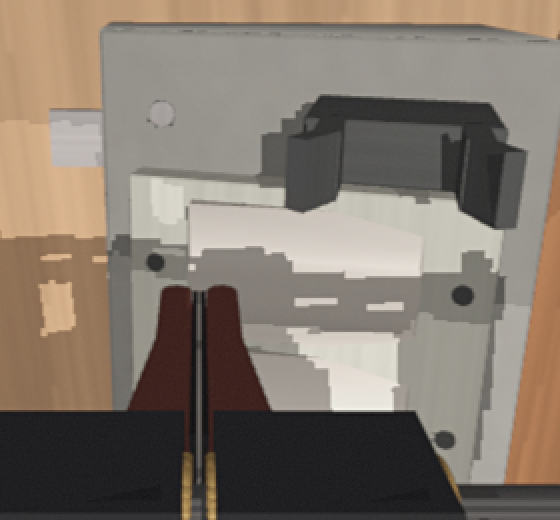

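Emit:
{"method": "step_arm", "body": {"motion": [{"tx":0,"ty":0,"tz":-0.002,"rx":0,"ry":0,"rz":0,"jaw":1},{"tx":0,"ty":0,"tz":-0.005,"rx":0,"ry":0,"rz":0,"jaw":1},{"tx":0,"ty":0,"tz":-0.005,"rx":0,"ry":0,"rz":0,"jaw":1},{"tx":0,"ty":0,"tz":-0.005,"rx":0,"ry":0,"rz":0,"jaw":1}]}}

```text
t: 5.6
position: [0.6275, 0.1581, 0.0724]
ee_rot: [-0.0, 0.731, 0.682, -0.0]
ft_force: [0.7, 0.1, -0.4]
gripper_width: 0.0006
finger_force: 0.0
```

Emit:
{"method": "step_arm", "body": {"motion": [{"tx":0,"ty":0,"tz":-0.002,"rx":0,"ry":0,"rz":0,"jaw":1},{"tx":0,"ty":0,"tz":-0.005,"rx":0,"ry":0,"rz":0,"jaw":1},{"tx":0,"ty":0,"tz":-0.005,"rx":0,"ry":0,"rz":0,"jaw":1},{"tx":0,"ty":0,"tz":-0.005,"rx":0,"ry":0,"rz":0,"jaw":1}]}}

```text
t: 5.93
position: [0.6275, 0.1582, 0.0704]
ee_rot: [-0.0, 0.731, 0.682, -0.0]
ft_force: [-0.1, 1.0, -0.4]
gripper_width: 0.0
finger_force: 0.0
```

```bash
python3 sw.py | grep -v None; python3 -c "
from h import *
d,T,s=cam('scene');P=cloud(d,T);save('s2',d['image'][190:300,270:430].repeat(4,0).repeat(4,1))
print(s['position'])
# finger points near tcp in scene cloud
c=P.reshape(-1,3);c=c[np.isfinite(c[:,0])];m=(np.hypot(c[:,0]-.628,c[:,1]-.158)<.02)&(c[:,2]>.075);print(m.sum(),c[m][:,2].min() if m.any() else 0)"
```

```text
sw 1 [21.7, 21.0, 19.9, 18.6, 17.5, 16.2, 15.3]
[np.float64(-0.05002895818983722), np.float64(-0.7554752374050206), np.float64(0.338135301026248)] [0.62749069 0.15820498 0.07044803] [-0.000e+00 -6.304e+01  9.380e+00 -2.404e+01 -5.000e-02 -0.000e+00
  0.000e+00]
[0.6275365  0.15816579 0.07050672]
486 0.0893620001367108
```

View pics/s2.png

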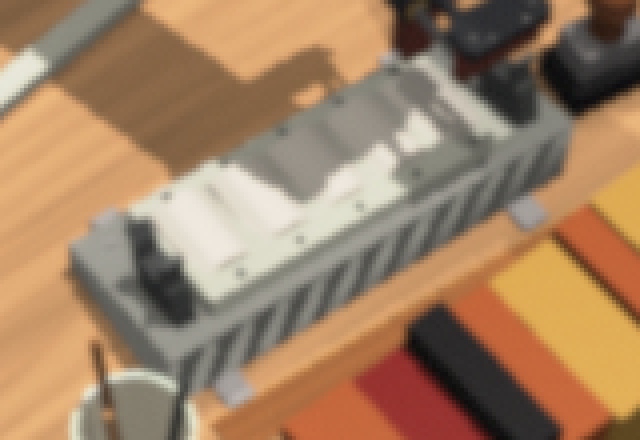

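Both views put the real fingertip at about 19 mm behind the reported TCP, not 14 mm ahead of it (tip z ≈ 0.089 with the TCP at 0.0705). I check the body's position the same way, because it affects saddle clearance.

Run:
```python
from h import *
d,T,s=cam('wrist');P=cloud(d,T)
q=s['ee_rot'];W=R.from_quat([q[1],q[2],q[3],q[0]]).as_matrix()
t=(P-s['position'])@W*1e3
for v in(275,280,284,290,330,343,348,355,365,380,390,410,440): print(v,[t[v,u].round(0).tolist() for u in(230,312,328,420)])
print(s['ft_force'])
```

```text
275 [[-23.0, -67.0, 71.0], [-1.0, -4.0, 20.0], [5.0, 5.0, 5.0], [8.0, 54.0, -1.0]]
280 [[-26.0, -67.0, 70.0], [-4.0, -4.0, 19.0], [3.0, 5.0, 5.0], [5.0, 54.0, -1.0]]
284 [[-30.0, -67.0, 70.0], [13.0, -3.0, -23.0], [12.0, 4.0, -22.0], [3.0, 54.0, -2.0]]
290 [[-35.0, -67.0, 70.0], [12.0, -3.0, -29.0], [12.0, 4.0, -28.0], [-1.0, 55.0, -1.0]]
330 [[-70.0, -70.0, 71.0], [12.0, -3.0, -62.0], [12.0, 3.0, -63.0], [-27.0, 58.0, 2.0]]
343 [[-81.0, -71.0, 70.0], [12.0, -2.0, -70.0], [12.0, 3.0, -71.0], [-34.0, 58.0, -1.0]]
348 [[35.0, -21.0, -107.0], [35.0, -2.0, -107.0], [34.0, 2.0, -105.0], [35.0, 24.0, -107.0]]
355 [[35.0, -21.0, -110.0], [34.0, -2.0, -109.0], [34.0, 2.0, -109.0], [34.0, 23.0, -109.0]]
365 [[34.0, -20.0, -112.0], [30.0, -2.0, -108.0], [34.0, 2.0, -112.0], [35.0, 22.0, -114.0]]
380 [[34.0, -19.0, -117.0], [33.0, -1.0, -116.0], [34.0, 2.0, -117.0], [34.0, 21.0, -118.0]]
390 [[34.0, -18.0, -121.0], [32.0, -1.0, -118.0], [33.0, 2.0, -119.0], [34.0, 21.0, -120.0]]
410 [[31.0, -18.0, -123.0], [29.0, -1.0, -121.0], [30.0, 2.0, -121.0], [32.0, 20.0, -124.0]]
440 [[24.0, -18.0, -123.0], [16.0, -2.0, -116.0], [24.0, 2.0, -124.0], [24.0, 21.0, -123.0]]
[-0.64050469 -0.35097316  0.24903922]
```

The whole gripper sits about 34 mm further back than the reported TCP: tip at −20 mm, body at −105 mm. Body clearance is therefore fine, and I expect contact at a reported z of about 0.045.

Emit:
{"method": "step_arm", "body": {"motion": [{"tx":0,"ty":0,"tz":-0.01,"rx":0,"ry":0,"rz":0,"jaw":1},{"tx":0,"ty":0,"tz":-0.02,"rx":0,"ry":0,"rz":0,"jaw":1},{"tx":0,"ty":0,"tz":-0.03,"rx":0,"ry":0,"rz":0,"jaw":1},{"tx":0,"ty":0,"tz":-0.04,"rx":0,"ry":0,"rz":0,"jaw":1},{"tx":0,"ty":0,"tz":-0.0475,"rx":0,"ry":0,"rz":0,"jaw":1},{"tx":0,"ty":0,"tz":-0.0475,"rx":0,"ry":0,"rz":0,"jaw":1},{"tx":0,"ty":0,"tz":-0.0475,"rx":0,"ry":0,"rz":0,"jaw":1},{"tx":0,"ty":0,"tz":-0.0475,"rx":0,"ry":0,"rz":0,"jaw":1}]}}

```text
t: 6.75
position: [0.6277, 0.1582, 0.0516]
ee_rot: [0.0, 0.731, 0.682, 0.0]
ft_force: [0.2, 0.3, 0.9]
gripper_width: 0.0005
finger_force: 0.0
```

Emit:
{"method": "step_arm", "body": {"motion": [{"tx":0,"ty":0,"tz":-0.002,"rx":0,"ry":0,"rz":0,"jaw":1},{"tx":0,"ty":0,"tz":-0.005,"rx":0,"ry":0,"rz":0,"jaw":1},{"tx":0,"ty":0,"tz":-0.005,"rx":0,"ry":0,"rz":0,"jaw":1},{"tx":0,"ty":0,"tz":-0.005,"rx":0,"ry":0,"rz":0,"jaw":1}]}}

```text
t: 7.08
position: [0.6276, 0.1582, 0.0495]
ee_rot: [-0.0, 0.731, 0.682, 0.0]
ft_force: [-0.4, -0.2, -0.8]
gripper_width: 0.0002
finger_force: 0.0
```

Emit:
{"method": "step_arm", "body": {"motion": [{"tx":0,"ty":0,"tz":-0.002,"rx":0,"ry":0,"rz":0,"jaw":1},{"tx":0,"ty":0,"tz":-0.005,"rx":0,"ry":0,"rz":0,"jaw":1},{"tx":0,"ty":0,"tz":-0.005,"rx":0,"ry":0,"rz":0,"jaw":1},{"tx":0,"ty":0,"tz":-0.005,"rx":0,"ry":0,"rz":0,"jaw":1}]}}

```text
t: 7.42
position: [0.6275, 0.1582, 0.0474]
ee_rot: [-0.0, 0.731, 0.682, -0.0]
ft_force: [0.5, 1.1, -0.3]
gripper_width: 0.0003
finger_force: 0.0
```

```bash
python3 sw.py | grep -v None
```

```text
sw 1 [33.9, 20.7, 20.0, 18.7, 17.4, 16.2, 15.3]
[np.float64(-1.1972164446473275), np.float64(-0.10670141359383922), np.float64(0.1371092943574346)] [0.62750423 0.15817394 0.04743598] [-0.000e+00 -6.403e+01  9.500e+00 -2.315e+01 -5.000e-02  0.000e+00
  0.000e+00]
```

Emit:
{"method": "step_arm", "body": {"motion": [{"tx":0,"ty":0,"tz":-0.003,"rx":0,"ry":0,"rz":0,"jaw":1},{"tx":0,"ty":0,"tz":-0.003,"rx":0,"ry":0,"rz":0,"jaw":1},{"tx":0,"ty":0,"tz":-0.003,"rx":0,"ry":0,"rz":0,"jaw":1},{"tx":0,"ty":0,"tz":-0.003,"rx":0,"ry":0,"rz":0,"jaw":1}]}}

```text
t: 7.8
position: [0.6276, 0.1582, 0.0463]
ee_rot: [0.0, 0.731, 0.682, 0.0]
ft_force: [-0.8, -0.6, 0.1]
gripper_width: 0.0004
finger_force: 0.0
```

Emit:
{"method": "step_arm", "body": {"motion": [{"tx":0,"ty":0,"tz":-0.003,"rx":0,"ry":0,"rz":0,"jaw":1},{"tx":0,"ty":0,"tz":-0.003,"rx":0,"ry":0,"rz":0,"jaw":1},{"tx":0,"ty":0,"tz":-0.003,"rx":0,"ry":0,"rz":0,"jaw":1},{"tx":0,"ty":0,"tz":-0.003,"rx":0,"ry":0,"rz":0,"jaw":1}]}}

```text
t: 8.13
position: [0.6276, 0.1582, 0.0452]
ee_rot: [-0.0, 0.731, 0.682, 0.0]
ft_force: [-1.3, 0.3, 1.7]
gripper_width: 0.0007
finger_force: 0.7
```

Emit:
{"method": "step_arm", "body": {"motion": [{"tx":0,"ty":0,"tz":-0.003,"rx":0,"ry":0,"rz":0,"jaw":1},{"tx":0,"ty":0,"tz":-0.003,"rx":0,"ry":0,"rz":0,"jaw":1},{"tx":0,"ty":0,"tz":-0.003,"rx":0,"ry":0,"rz":0,"jaw":1},{"tx":0,"ty":0,"tz":-0.003,"rx":0,"ry":0,"rz":0,"jaw":1}]}}

```text
t: 8.47
position: [0.6275, 0.1581, 0.0439]
ee_rot: [-0.0, 0.731, 0.682, -0.0]
ft_force: [-1.1, 0.1, 1.7]
gripper_width: 0.0008
finger_force: 0.8
```

```bash
python3 sw.py | grep -v None
```

```text
sw 1 [31.2, 19.0, 18.9, 18.7, 18.2, 18.0, 17.6]
[np.float64(-0.316925596255731), np.float64(-0.18038294329826443), np.float64(1.0758061734325102)] [0.62746474 0.15813655 0.04386699] [ 1.300e-01 -6.353e+01  9.530e+00 -2.313e+01 -5.000e-02 -3.200e-01
  0.000e+00]
```

Contact came at z ≈ 0.0455, as predicted, and the paddle is tipping. I press on to its stop.

Emit:
{"method": "step_arm", "body": {"motion": [{"tx":0,"ty":0,"tz":-0.003,"rx":0,"ry":0,"rz":0,"jaw":1},{"tx":0,"ty":0,"tz":-0.005,"rx":0,"ry":0,"rz":0,"jaw":1},{"tx":0,"ty":0,"tz":-0.005,"rx":0,"ry":0,"rz":0,"jaw":1},{"tx":0,"ty":0,"tz":-0.005,"rx":0,"ry":0,"rz":0,"jaw":1}]}}

```text
t: 8.85
position: [0.6274, 0.1582, 0.0417]
ee_rot: [-0.0, 0.731, 0.682, -0.0]
ft_force: [-1.5, -0.3, 0.3]
gripper_width: 0.0004
finger_force: 0.7
```

Emit:
{"method": "step_arm", "body": {"motion": [{"tx":0,"ty":0,"tz":-0.0025,"rx":0,"ry":0,"rz":0,"jaw":1},{"tx":0,"ty":0,"tz":-0.0025,"rx":0,"ry":0,"rz":0,"jaw":1},{"tx":0,"ty":0,"tz":-0.0025,"rx":0,"ry":0,"rz":0,"jaw":1},{"tx":0,"ty":0,"tz":-0.0025,"rx":0,"ry":0,"rz":0,"jaw":1}]}}

```text
t: 9.18
position: [0.6275, 0.1582, 0.0408]
ee_rot: [-0.0, 0.731, 0.682, -0.0]
ft_force: [-0.7, -0.2, 1.4]
gripper_width: 0.0008
finger_force: 0.7
```

```bash
python3 sw.py | grep -v None
```

```text
sw 1 [28.2, 16.8, 17.7, 18.6, 19.7, 20.6, 21.4]
[np.float64(-1.4818029587240198), np.float64(-1.067028407142012), np.float64(0.7725959744317753)] [0.62745678 0.15817307 0.04081885] [ 1.600e-01 -6.411e+01  9.690e+00 -2.358e+01 -7.000e-02 -5.300e-01
  1.000e-02]
```

Emit:
{"method": "step_arm", "body": {"motion": [{"tx":0,"ty":0,"tz":-0.002,"rx":0,"ry":0,"rz":0,"jaw":1},{"tx":0,"ty":0,"tz":-0.002,"rx":0,"ry":0,"rz":0,"jaw":1},{"tx":0,"ty":0,"tz":-0.002,"rx":0,"ry":0,"rz":0,"jaw":1}]}}

```text
t: 9.48
position: [0.6276, 0.1582, 0.0402]
ee_rot: [0.0, 0.731, 0.682, 0.0]
ft_force: [-2.1, -0.5, 1.7]
gripper_width: 0.0005
finger_force: 1.3
```

Emit:
{"method": "step_arm", "body": {"motion": [{"tx":0,"ty":0,"tz":-0.0015,"rx":0,"ry":0,"rz":0,"jaw":1},{"tx":0,"ty":0,"tz":-0.0015,"rx":0,"ry":0,"rz":0,"jaw":1},{"tx":0,"ty":0,"tz":-0.0015,"rx":0,"ry":0,"rz":0,"jaw":1}]}}

```text
t: 9.73
position: [0.6277, 0.1582, 0.04]
ee_rot: [-0.0, 0.731, 0.682, 0.0]
ft_force: [-2.9, -0.4, 5.6]
gripper_width: 0.0004
finger_force: 3.0
```

```bash
python3 sw.py | grep -v None
```

```text
sw 1 [28.4, 16.4, 17.5, 18.7, 19.9, 21.3, 22.2]
[np.float64(-3.2272577673398657), np.float64(-1.241564619119644), np.float64(4.7694258706544845)] [0.62765463 0.15820132 0.03995355] [ 2.200e-01 -6.183e+01  9.290e+00 -2.315e+01 -1.400e-01 -1.070e+00
  2.000e-02]
```

Switch1 is off at its hard stop with about 5 N. Now I sweep toward switch5, following the lean.

Emit:
{"method": "step_arm", "body": {"motion": [{"tx":-0.0005,"ty":-0.0072,"tz":0.0002,"rx":0,"ry":0,"rz":0,"jaw":1},{"tx":-0.001,"ty":-0.0144,"tz":0.0004,"rx":0,"ry":0,"rz":0,"jaw":1},{"tx":-0.0016,"ty":-0.0215,"tz":0.0005,"rx":0,"ry":0,"rz":0,"jaw":1},{"tx":-0.0021,"ty":-0.0287,"tz":0.0007,"rx":0,"ry":0,"rz":0,"jaw":1},{"tx":-0.0026,"ty":-0.0359,"tz":0.0009,"rx":0,"ry":0,"rz":0,"jaw":1}]}}

```text
t: 10.2
position: [0.6267, 0.1439, 0.0401]
ee_rot: [0.0, 0.731, 0.682, 0.0]
ft_force: [-2.0, 2.4, 3.3]
gripper_width: 0.0006
finger_force: 1.9
```

Emit:
{"method": "step_arm", "body": {"motion": [{"tx":-0.0005,"ty":-0.0072,"tz":0.0002,"rx":0,"ry":0,"rz":0,"jaw":1},{"tx":-0.001,"ty":-0.0144,"tz":0.0004,"rx":0,"ry":0,"rz":0,"jaw":1},{"tx":-0.0016,"ty":-0.0215,"tz":0.0005,"rx":0,"ry":0,"rz":0,"jaw":1},{"tx":-0.0021,"ty":-0.0287,"tz":0.0007,"rx":0,"ry":0,"rz":0,"jaw":1}]}}

```text
t: 10.53
position: [0.6256, 0.1332, 0.0401]
ee_rot: [-0.0, 0.731, 0.682, 0.0]
ft_force: [-0.5, 6.0, 2.3]
gripper_width: 0.0004
finger_force: 2.4
```

Emit:
{"method": "step_arm", "body": {"motion": [{"tx":-0.0005,"ty":-0.0072,"tz":0.0002,"rx":0,"ry":0,"rz":0,"jaw":1},{"tx":-0.001,"ty":-0.0144,"tz":0.0004,"rx":0,"ry":0,"rz":0,"jaw":1},{"tx":-0.0016,"ty":-0.0215,"tz":0.0005,"rx":0,"ry":0,"rz":0,"jaw":1},{"tx":-0.0021,"ty":-0.0287,"tz":0.0007,"rx":0,"ry":0,"rz":0,"jaw":1},{"tx":-0.0026,"ty":-0.0359,"tz":0.0009,"rx":0,"ry":0,"rz":0,"jaw":1}]}}

```text
t: 10.95
position: [0.6245, 0.1192, 0.0409]
ee_rot: [-0.001, 0.731, 0.682, 0.001]
ft_force: [-2.5, 7.1, 7.0]
gripper_width: 0.0005
finger_force: 3.9
```

Emit:
{"method": "step_arm", "body": {"motion": [{"tx":-0.0005,"ty":-0.0072,"tz":0.0002,"rx":0,"ry":0,"rz":0,"jaw":1},{"tx":-0.0009,"ty":-0.013,"tz":0.0003,"rx":0,"ry":0,"rz":0,"jaw":1},{"tx":-0.0009,"ty":-0.013,"tz":0.0003,"rx":0,"ry":0,"rz":0,"jaw":1}]}}

```text
t: 11.2
position: [0.6242, 0.1129, 0.0411]
ee_rot: [-0.0, 0.731, 0.682, 0.0]
ft_force: [-2.5, 4.8, 6.6]
gripper_width: 0.0006
finger_force: 3.7
```

```bash
python3 sw.py
```

```text
sw 1 [15.4, 16.2, 17.5, 18.7, 19.9, 21.2, 22.1]
sw 2 [29.6, 17.6, 18.6, 19.8, 21.2, 22.4, 23.3]
sw 3 [None, None, None, None, None, None, None]
sw 4 [25.1, None, None, None, None, None, None]
sw 5 [None, None, None, None, None, None, None]
[np.float64(-3.573965522774695), np.float64(3.882189811286419), np.float64(7.459045584803358)] [0.6242065  0.11294905 0.04108835] [ 3.450e+00 -5.881e+01  1.181e+01 -2.105e+01  1.200e+00 -9.900e-01
  5.000e-02]
```

Switches 1 and 2 are off. I continue slightly lighter.

Emit:
{"method": "step_arm", "body": {"motion": [{"tx":-0.0005,"ty":-0.0072,"tz":0.0006,"rx":0,"ry":0,"rz":0,"jaw":1},{"tx":-0.001,"ty":-0.0144,"tz":0.0008,"rx":0,"ry":0,"rz":0,"jaw":1},{"tx":-0.0016,"ty":-0.0215,"tz":0.0009,"rx":0,"ry":0,"rz":0,"jaw":1},{"tx":-0.0021,"ty":-0.0287,"tz":0.0011,"rx":0,"ry":0,"rz":0,"jaw":1},{"tx":-0.0026,"ty":-0.0359,"tz":0.0013,"rx":0,"ry":0,"rz":0,"jaw":1},{"tx":-0.0031,"ty":-0.043,"tz":0.0014,"rx":0,"ry":0,"rz":0,"jaw":1},{"tx":-0.0037,"ty":-0.0502,"tz":0.0016,"rx":0,"ry":0,"rz":0,"jaw":1},{"tx":-0.0042,"ty":-0.0574,"tz":0.0017,"rx":0,"ry":0,"rz":0,"jaw":1}]}}

```text
t: 11.92
position: [0.6226, 0.0905, 0.0412]
ee_rot: [-0.0, 0.731, 0.682, 0.0]
ft_force: [-0.6, 6.2, 3.4]
gripper_width: 0.0007
finger_force: 2.7
```

Emit:
{"method": "step_arm", "body": {"motion": [{"tx":-0.0005,"ty":-0.0072,"tz":0.0002,"rx":0,"ry":0,"rz":0,"jaw":1},{"tx":-0.001,"ty":-0.0144,"tz":0.0004,"rx":0,"ry":0,"rz":0,"jaw":1},{"tx":-0.0016,"ty":-0.0215,"tz":0.0005,"rx":0,"ry":0,"rz":0,"jaw":1},{"tx":-0.0021,"ty":-0.0287,"tz":0.0007,"rx":0,"ry":0,"rz":0,"jaw":1},{"tx":-0.0026,"ty":-0.0359,"tz":0.0009,"rx":0,"ry":0,"rz":0,"jaw":1},{"tx":-0.0031,"ty":-0.043,"tz":0.001,"rx":0,"ry":0,"rz":0,"jaw":1},{"tx":-0.0037,"ty":-0.0502,"tz":0.0012,"rx":0,"ry":0,"rz":0,"jaw":1},{"tx":-0.0042,"ty":-0.0574,"tz":0.0013,"rx":0,"ry":0,"rz":0,"jaw":1}]}}

```text
t: 12.58
position: [0.6208, 0.0678, 0.0422]
ee_rot: [-0.001, 0.731, 0.682, 0.0]
ft_force: [-2.4, 6.9, 7.9]
gripper_width: 0.0002
finger_force: 4.0
```

```bash
python3 sw.py
```

```text
sw 1 [15.3, 16.3, 17.5, 18.7, 20.0, 21.1, 22.1]
sw 2 [16.6, 17.4, 18.7, 19.9, 21.1, 22.3, 23.3]
sw 3 [31.0, 18.6, 19.8, 21.0, 22.3, 23.5, 24.4]
sw 4 [None, None, None, None, None, None, None]
sw 5 [26.4, None, None, None, None, None, None]
[np.float64(-2.9537863109528733), np.float64(4.997749809075882), np.float64(6.576034323418281)] [0.62078524 0.06775861 0.04220042] [  3.81 -57.11  12.35 -20.82   1.51  -1.17  -0.11]
```

Three are off; the same move takes switch4 and then switch5.

Emit:
{"method": "step_arm", "body": {"motion": [{"tx":-0.0005,"ty":-0.0072,"tz":0.0006,"rx":0,"ry":0,"rz":0,"jaw":1},{"tx":-0.001,"ty":-0.0144,"tz":0.0008,"rx":0,"ry":0,"rz":0,"jaw":1},{"tx":-0.0016,"ty":-0.0215,"tz":0.0009,"rx":0,"ry":0,"rz":0,"jaw":1},{"tx":-0.0021,"ty":-0.0287,"tz":0.0011,"rx":0,"ry":0,"rz":0,"jaw":1},{"tx":-0.0026,"ty":-0.0359,"tz":0.0013,"rx":0,"ry":0,"rz":0,"jaw":1},{"tx":-0.0031,"ty":-0.043,"tz":0.0014,"rx":0,"ry":0,"rz":0,"jaw":1},{"tx":-0.0037,"ty":-0.0502,"tz":0.0016,"rx":0,"ry":0,"rz":0,"jaw":1},{"tx":-0.0042,"ty":-0.0574,"tz":0.0017,"rx":0,"ry":0,"rz":0,"jaw":1}]}}

```text
t: 13.3
position: [0.6192, 0.0446, 0.0424]
ee_rot: [-0.0, 0.731, 0.682, 0.0]
ft_force: [-0.8, 6.5, 2.5]
gripper_width: 0.0007
finger_force: 2.7
```

Emit:
{"method": "step_arm", "body": {"motion": [{"tx":-0.0005,"ty":-0.0072,"tz":0.0002,"rx":0,"ry":0,"rz":0,"jaw":1},{"tx":-0.001,"ty":-0.0144,"tz":0.0004,"rx":0,"ry":0,"rz":0,"jaw":1},{"tx":-0.0016,"ty":-0.0215,"tz":0.0005,"rx":0,"ry":0,"rz":0,"jaw":1},{"tx":-0.0021,"ty":-0.0287,"tz":0.0007,"rx":0,"ry":0,"rz":0,"jaw":1},{"tx":-0.0026,"ty":-0.0359,"tz":0.0009,"rx":0,"ry":0,"rz":0,"jaw":1},{"tx":-0.0031,"ty":-0.043,"tz":0.001,"rx":0,"ry":0,"rz":0,"jaw":1},{"tx":-0.0037,"ty":-0.0502,"tz":0.0012,"rx":0,"ry":0,"rz":0,"jaw":1},{"tx":-0.0042,"ty":-0.0574,"tz":0.0013,"rx":0,"ry":0,"rz":0,"jaw":1}]}}

```text
t: 13.97
position: [0.6175, 0.0215, 0.0433]
ee_rot: [-0.0, 0.731, 0.682, 0.0]
ft_force: [-2.3, 5.3, 7.5]
gripper_width: 0.0002
finger_force: 3.6
```

```bash
python3 sw.py
```

```text
sw 1 [15.0, None, None, None, None, None, None]
sw 2 [16.6, 17.4, 18.7, 19.9, 21.1, 22.3, 23.2]
sw 3 [17.7, 18.7, 19.8, 21.0, 22.3, 23.5, 24.3]
sw 4 [32.1, 19.9, 20.9, 22.2, 23.3, 24.6, 25.5]
sw 5 [None, None, None, None, None, None, None]
[np.float64(-2.9095235552493364), np.float64(3.4909918611130655), np.float64(6.064105955709188)] [0.6174708  0.02147982 0.04332666] [  3.2  -56.94  11.74 -21.14   1.27  -1.14  -0.11]
```

Emit:
{"method": "step_arm", "body": {"motion": [{"tx":-0.0005,"ty":-0.0072,"tz":0.0006,"rx":0,"ry":0,"rz":0,"jaw":1},{"tx":-0.001,"ty":-0.0144,"tz":0.0008,"rx":0,"ry":0,"rz":0,"jaw":1},{"tx":-0.0016,"ty":-0.0215,"tz":0.0009,"rx":0,"ry":0,"rz":0,"jaw":1},{"tx":-0.0021,"ty":-0.0287,"tz":0.0011,"rx":0,"ry":0,"rz":0,"jaw":1},{"tx":-0.0026,"ty":-0.0359,"tz":0.0013,"rx":0,"ry":0,"rz":0,"jaw":1},{"tx":-0.0031,"ty":-0.043,"tz":0.0014,"rx":0,"ry":0,"rz":0,"jaw":1},{"tx":-0.0037,"ty":-0.0502,"tz":0.0016,"rx":0,"ry":0,"rz":0,"jaw":1},{"tx":-0.0042,"ty":-0.0574,"tz":0.0017,"rx":0,"ry":0,"rz":0,"jaw":1}]}}

```text
t: 14.68
position: [0.6159, -0.0013, 0.0436]
ee_rot: [-0.0, 0.731, 0.682, 0.0]
ft_force: [-0.3, 6.0, 2.4]
gripper_width: 0.0003
finger_force: 2.7
```

Emit:
{"method": "step_arm", "body": {"motion": [{"tx":-0.0005,"ty":-0.0072,"tz":0.0002,"rx":0,"ry":0,"rz":0,"jaw":1},{"tx":-0.001,"ty":-0.0144,"tz":0.0004,"rx":0,"ry":0,"rz":0,"jaw":1},{"tx":-0.0016,"ty":-0.0215,"tz":0.0005,"rx":0,"ry":0,"rz":0,"jaw":1},{"tx":-0.0021,"ty":-0.0287,"tz":0.0007,"rx":0,"ry":0,"rz":0,"jaw":1},{"tx":-0.0026,"ty":-0.0359,"tz":0.0009,"rx":0,"ry":0,"rz":0,"jaw":1},{"tx":-0.0031,"ty":-0.043,"tz":0.001,"rx":0,"ry":0,"rz":0,"jaw":1},{"tx":-0.0037,"ty":-0.0502,"tz":0.0012,"rx":0,"ry":0,"rz":0,"jaw":1},{"tx":-0.0042,"ty":-0.0574,"tz":0.0013,"rx":0,"ry":0,"rz":0,"jaw":1}]}}

```text
t: 15.35
position: [0.6141, -0.025, 0.0444]
ee_rot: [-0.0, 0.731, 0.682, 0.0]
ft_force: [-1.3, 4.9, 5.2]
gripper_width: 0.0004
finger_force: 2.7
```

```bash
python3 sw.py
```

```text
sw 1 [None, None, None, None, None, None, None]
sw 2 [None, None, None, None, None, None, None]
sw 3 [17.7, 18.5, 19.7, 21.0, 22.2, 23.5, 24.4]
sw 4 [18.9, 19.7, 20.9, 22.3, 23.4, 24.6, 25.4]
sw 5 [33.0, 21.1, 22.0, 23.3, 24.6, 25.8, 26.5]
[np.float64(-1.9018869286603173), np.float64(3.1547011796324957), np.float64(4.341159643852351)] [ 0.61413923 -0.02496447  0.04443979] [  2.16 -57.6   10.87 -21.59   0.88  -0.92  -0.11]
```

All five are off. I lift off and go above the bar, turning the tool and opening the jaws.

Emit:
{"method": "step_arm", "body": {"motion": [{"tx":0,"ty":0,"tz":0.05,"rx":0,"ry":0,"rz":0,"jaw":1},{"tx":0,"ty":0,"tz":0.15,"rx":0,"ry":0,"rz":0,"jaw":1},{"tx":-0.08,"ty":-0.02,"tz":0.24,"rx":0,"ry":0,"rz":0.07,"jaw":-0.2},{"tx":-0.16,"ty":-0.04,"tz":0.24,"rx":0,"ry":0,"rz":0.138,"jaw":-0.2},{"tx":-0.25,"ty":-0.06,"tz":0.24,"rx":0,"ry":0,"rz":0.138,"jaw":-0.2},{"tx":-0.34,"ty":-0.08,"tz":0.24,"rx":0,"ry":0,"rz":0.138,"jaw":-0.2},{"tx":-0.435,"ty":-0.0925,"tz":0.24,"rx":0,"ry":0,"rz":0.138,"jaw":-0.2},{"tx":-0.435,"ty":-0.0925,"tz":0.24,"rx":0,"ry":0,"rz":0.138,"jaw":-0.2},{"tx":-0.435,"ty":-0.0925,"tz":0.24,"rx":0,"ry":0,"rz":0.138,"jaw":-0.2},{"tx":-0.435,"ty":-0.0925,"tz":0.24,"rx":0,"ry":0,"rz":0.138,"jaw":-0.2}]}}

```text
t: 16.23
position: [0.4412, -0.0625, 0.1407]
ee_rot: [0.001, 0.653, 0.757, 0.0]
ft_force: [-0.1, 0.4, -0.4]
gripper_width: 0.0503
finger_force: 0.0
```

Run:
```python
from h import *
d,T,s=cam('wrist');P=cloud(d,T);save('w5',d['image'])
print(s['t'],s['position'],s['ee_rot'].round(4),s['gripper_width'])
f=P.reshape(-1,3);f=f[np.isfinite(f[:,0])]
a=np.deg2rad(8.3);u=np.array([np.cos(a),np.sin(a)]);v=np.array([-np.sin(a),np.cos(a)])
r=f[:,:2]-[.44,-.062]
m=(abs(r@u)<.02)&(abs(r@v)<.18)&(f[:,2]>.010)&(f[:,2]<.022);b=f[m]
print('wrist',len(b),cv2.minAreaRect((b[:,:2]*1000).astype(np.float32)),np.median(b[:,2]),np.percentile((b[:,:2]-[.44,-.062])@v,[0,100]))
# line fit
p=b[:,:2]-[.44,-.062]; t=p@v; w=p@u
for lo in np.arange(-.16,.16,.04):
    k=(t>=lo)&(t<lo+.04)
    if k.sum()>10: print(round(lo+.02,2),k.sum(),(1e3*np.percentile(w[k],[2,98])).round(1))
q=f[(f[:,0]>.46)&(f[:,0]<.52)&(abs(f[:,1]+.0)<.1)];print('desk z',np.median(q[:,2]))
```

```text
16.2333 [ 0.44120175 -0.06254107  0.14065858] [8.000e-04 6.533e-01 7.571e-01 5.000e-04] 0.05031490406929766
wrist 8764 ((442.5084533691406, -59.77703857421875), (22.05059051513672, 300.31036376953125), 8.240845680236816) 0.01630129453037016 [-0.1483279   0.15199518]
-0.14 547 [-8.1 13.5]
-0.1 843 [-7.9 13.1]
-0.06 938 [-7.6 13.5]
-0.02 1056 [-8.  13.1]
0.02 1192 [-7.9 13.4]
0.06 1329 [-7.5 13.5]
0.1 1514 [-7.9 13.3]
0.14 1345 [-7.7 13.4]
desk z 0.24780511238597858
```

View pics/w5.png

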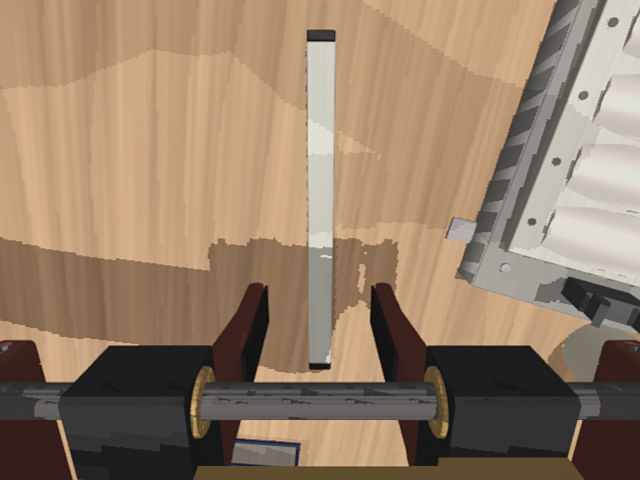

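The wrist view shows the whole bar, (320,35) to (318,367), centred between the open fingers. Its centre is (0.4425, −0.0598), yaw 8.24°. I descend.

Emit:
{"method": "step_arm", "body": {"motion": [{"tx":0.006,"ty":0.007,"tz":-0.08,"rx":0,"ry":0,"rz":-0.002,"jaw":-0.2},{"tx":0.006,"ty":0.007,"tz":-0.16,"rx":0,"ry":0,"rz":-0.002,"jaw":-0.2},{"tx":0.006,"ty":0.007,"tz":-0.23,"rx":0,"ry":0,"rz":-0.002,"jaw":-0.2},{"tx":0.006,"ty":0.007,"tz":-0.3,"rx":0,"ry":0,"rz":-0.002,"jaw":-0.2},{"tx":0.006,"ty":0.007,"tz":-0.35,"rx":0,"ry":0,"rz":-0.002,"jaw":-0.2},{"tx":0.006,"ty":0.007,"tz":-0.37,"rx":0,"ry":0,"rz":-0.002,"jaw":-0.2},{"tx":0.006,"ty":0.007,"tz":-0.38,"rx":0,"ry":0,"rz":-0.002,"jaw":-0.2},{"tx":0.006,"ty":0.007,"tz":-0.388,"rx":0,"ry":0,"rz":-0.002,"jaw":-0.2},{"tx":0.006,"ty":0.007,"tz":-0.388,"rx":0,"ry":0,"rz":-0.002,"jaw":-0.2},{"tx":0.006,"ty":0.007,"tz":-0.388,"rx":0,"ry":0,"rz":-0.002,"jaw":-0.2}]}}

```text
t: 17.12
position: [0.4436, -0.0592, -0.0142]
ee_rot: [0.001, 0.654, 0.756, 0.001]
ft_force: [0.2, 0.3, 0.6]
gripper_width: 0.0524
finger_force: 0.0
```

Emit:
{"method": "step_arm", "body": {"motion": [{"tx":0,"ty":0,"tz":0,"rx":0,"ry":0,"rz":0,"jaw":0.2},{"tx":0,"ty":0,"tz":0,"rx":0,"ry":0,"rz":0,"jaw":0.4},{"tx":0,"ty":0,"tz":0,"rx":0,"ry":0,"rz":0,"jaw":0.7},{"tx":0,"ty":0,"tz":0,"rx":0,"ry":0,"rz":0,"jaw":1},{"tx":0,"ty":0,"tz":0,"rx":0,"ry":0,"rz":0,"jaw":1},{"tx":0,"ty":0,"tz":0,"rx":0,"ry":0,"rz":0,"jaw":1},{"tx":0,"ty":0,"tz":0,"rx":0,"ry":0,"rz":0,"jaw":1},{"tx":0,"ty":0,"tz":0,"rx":0,"ry":0,"rz":0,"jaw":1}], "squeeze": 25}}

```text
t: 17.78
position: [0.4426, -0.0591, -0.0147]
ee_rot: [-0.0, 0.654, 0.756, 0.0]
ft_force: [-2.4, -0.2, 5.5]
gripper_width: 0.0218
finger_force: 25.0
```

Gripped at 21.8 mm. I lift, carry over the console and turn the bar into line.

Emit:
{"method": "step_arm", "body": {"motion": [{"tx":0,"ty":0,"tz":0.04,"rx":0,"ry":0,"rz":0,"jaw":1},{"tx":0,"ty":0,"tz":0.12,"rx":0,"ry":0,"rz":0,"jaw":1},{"tx":0,"ty":0,"tz":0.22,"rx":0,"ry":0,"rz":0,"jaw":1},{"tx":0,"ty":0,"tz":0.32,"rx":0,"ry":0,"rz":0,"jaw":1},{"tx":0,"ty":0,"tz":0.43,"rx":0,"ry":0,"rz":0,"jaw":1},{"tx":0.06,"ty":0.03,"tz":0.43,"rx":0,"ry":0,"rz":-0.02,"jaw":1},{"tx":0.14,"ty":0.08,"tz":0.43,"rx":0,"ry":0,"rz":-0.05,"jaw":1},{"tx":0.22,"ty":0.13,"tz":0.43,"rx":0,"ry":0,"rz":-0.08,"jaw":1},{"tx":0.3,"ty":0.18,"tz":0.43,"rx":0,"ry":0,"rz":-0.11,"jaw":1},{"tx":0.38,"ty":0.23,"tz":0.43,"rx":0,"ry":0,"rz":-0.134,"jaw":1},{"tx":0.46,"ty":0.27,"tz":0.43,"rx":0,"ry":0,"rz":-0.134,"jaw":1},{"tx":0.51,"ty":0.3,"tz":0.43,"rx":0,"ry":0,"rz":-0.134,"jaw":1},{"tx":0.54,"ty":0.31,"tz":0.43,"rx":0,"ry":0,"rz":-0.134,"jaw":1},{"tx":0.54,"ty":0.31,"tz":0.43,"rx":0,"ry":0,"rz":-0.134,"jaw":1}]}}

```text
t: 18.95
position: [0.66, 0.0669, 0.1553]
ee_rot: [-0.0, 0.729, 0.684, -0.001]
ft_force: [-0.7, 0.8, -2.8]
gripper_width: 0.0218
finger_force: 25.0
```

Emit:
{"method": "step_arm", "body": {"motion": [{"tx":0,"ty":0,"tz":0,"rx":-0.002,"ry":-0.03,"rz":0,"jaw":1},{"tx":0,"ty":0,"tz":0,"rx":-0.004,"ry":-0.07,"rz":0,"jaw":1},{"tx":0,"ty":0,"tz":0,"rx":-0.008,"ry":-0.12,"rz":0,"jaw":1},{"tx":0,"ty":0,"tz":0,"rx":-0.011,"ry":-0.165,"rz":0,"jaw":1},{"tx":0,"ty":0,"tz":0,"rx":-0.011,"ry":-0.165,"rz":0,"jaw":1},{"tx":0,"ty":0,"tz":0,"rx":-0.011,"ry":-0.165,"rz":0,"jaw":1},{"tx":0,"ty":0,"tz":0,"rx":-0.011,"ry":-0.165,"rz":0,"jaw":1}]}}

```text
t: 19.53
position: [0.6585, 0.0648, 0.1574]
ee_rot: [0.094, 0.724, 0.678, 0.088]
ft_force: [0.7, -0.2, -3.5]
gripper_width: 0.0222
finger_force: 25.0
```

```bash
cat > bar.py <<'E'
from h import *
k=np.load('deck2.npz')
d,T,s=cam('wrist');P=cloud(d,T)
np.savez('w6.npz',P=P,im=d['image'])
D=(P-k['o'])@k['R']*1e3
q=s['ee_rot'];W=R.from_quat([q[1],q[2],q[3],q[0]]).as_matrix()
print(s['t'],s['position'].round(4),s['ft_force'].round(1),s['gripper_width'],'deck rel rotvec deg',np.rad2deg(R.from_matrix(k['R'].T@W@np.diag([1,-1,-1.])[:, [1,0,2]]@np.diag([1,1,1])).as_rotvec()).round(2))
t=((P-s['position'])@W*1e3)
print('tcp deck',((s['position']-k['o'])@k['R']*1e3).round(1))
m=(abs(t[...,2]+31)<5)&(abs(t[...,1])<16)&(abs(t[...,0])<170)&np.isfinite(t[...,0])
b=D[m]; print(m.sum(),'bar top deck: min',b.min(0).round(1),'max',b.max(0).round(1))
A=np.c_[b[:,1],np.ones(len(b))]
for lo in range(-160,160,40):
    j=(b[:,1]>=lo)&(b[:,1]<lo+40)
    if j.sum()>15: c=b[j];e=np.percentile(c[:,0],[3,97]);print(lo+20,j.sum(),'x',e.round(1),e.mean().round(1),'ztop',np.median(c[:,2]).round(1), 'dz/dx',np.polyfit(c[:,0],c[:,2],1)[0].round(3))
E
python3 bar.py
```

```text
Traceback (most recent call last):
  File "bar.py", line 7, in <module>
    print(s['t'],s['position'].round(4),s['ft_force'].round(1),s['gripper_width'],'deck rel rotvec deg',np.rad2deg(R.from_matrix(k['R'].T@W@np.diag([1,-1,-1.])[:, [1,0,2]]@np.diag([1,1,1])).as_rotvec()).round(2))
                                                                                                                   ~~~~~~~~~~~~~^^^^^^^^^^^^^^^^^^^^^^^^^^^^^^^^^^^^^^^^^^^^^^^^^^^^^^^^^^^^^
  File "scipy/spatial/transform/_rotation.pyx", line 1143, in scipy.spatial.transform._rotation.Rotation.from_matrix
ValueError: Non-positive determinant (left-handed or null coordinate frame) in rotation matrix 0: [[-9.99998272e-01 -1.13518216e-03  1.47239402e-03]
 [-1.13566874e-03  9.99999301e-01 -3.29669810e-04]
 [ 1.47201876e-03  3.31341392e-04  9.99998862e-01]].
```

```bash
sed -i "s/,'deck rel rotvec.*$/)/" bar.py; python3 bar.py
```

```text
19.5833 [0.6591 0.0647 0.1574] [-0.1  0.2 -2.3] 0.021694159646891458
tcp deck [ 32.1   0.9 102.2]
22149 bar top deck: min [ 16.2 -90.7 128.3] max [ 48.1 129.  138.2]
-100 568 x [22.  42.5] 32.3 ztop 133.2 dz/dx 0.003
-60 1326 x [22.3 42.7] 32.5 ztop 133.2 dz/dx -0.004
-20 2891 x [22.  42.7] 32.4 ztop 133.2 dz/dx -0.002
20 4240 x [21.4 43.3] 32.4 ztop 133.2 dz/dx -0.001
60 5027 x [22.  42.5] 32.3 ztop 133.2 dz/dx -0.0
100 6478 x [22.  42.5] 32.3 ztop 133.2 dz/dx -0.002
140 1619 x [22.  42.6] 32.3 ztop 133.2 dz/dx -0.004
```

The bar is parallel to the deck and 8.4 mm too far up the slope. I correct that and lower to just above the lips.

Emit:
{"method": "step_arm", "body": {"motion": [{"tx":-0.02,"ty":0.001,"tz":-0.005,"rx":0,"ry":0,"rz":0,"jaw":1},{"tx":-0.013,"ty":0.001,"tz":-0.03,"rx":0,"ry":0,"rz":0,"jaw":1},{"tx":-0.005,"ty":0,"tz":-0.06,"rx":0,"ry":0,"rz":0,"jaw":1},{"tx":0.003,"ty":0,"tz":-0.09,"rx":0,"ry":0,"rz":0,"jaw":1},{"tx":0.009,"ty":-0.001,"tz":-0.115,"rx":0,"ry":0,"rz":0,"jaw":1},{"tx":0.013,"ty":-0.001,"tz":-0.131,"rx":0,"ry":0,"rz":0,"jaw":1},{"tx":0.013,"ty":-0.001,"tz":-0.131,"rx":0,"ry":0,"rz":0,"jaw":1},{"tx":0.013,"ty":-0.001,"tz":-0.131,"rx":0,"ry":0,"rz":0,"jaw":1},{"tx":0.013,"ty":-0.001,"tz":-0.131,"rx":0,"ry":0,"rz":0,"jaw":1}]}}

```text
t: 20.38
position: [0.6641, 0.0642, 0.1049]
ee_rot: [0.095, 0.724, 0.677, 0.089]
ft_force: [0.3, -0.9, -2.5]
gripper_width: 0.0215
finger_force: 25.0
```

```bash
python3 bar.py
python3 - <<'E'
from h import *
z=np.load('w6.npz');save('w6',z['im']); k=np.load('deck2.npz')
f=((z['P']-k['o'])@k['R']*1e3).reshape(-1,3);f=f[np.isfinite(f[:,0])]
q=f[(f[:,2]>50)&(f[:,2]<61)&(abs(f[:,1]-136)<14)&(abs(f[:,0]-24)<40)];print('lipsL',len(q),np.percentile(q,[1,99],axis=0).round(1) if len(q) else '')
E
```

```text
20.3833 [0.6641 0.0642 0.1049] [ 0.3 -0.9 -2.5] 0.02152379075934448
tcp deck [23.5  0.8 50.2]
22154 bar top deck: min [  7.4 -90.9  76.2] max [ 39.4 128.7  86.1]
-100 581 x [13.3 33.8] 23.6 ztop 81.1 dz/dx 0.005
-60 1320 x [13.5 34. ] 23.8 ztop 81.2 dz/dx -0.002
-20 2909 x [13.3 34. ] 23.7 ztop 81.1 dz/dx -0.002
20 4232 x [12.7 34.6] 23.6 ztop 81.1 dz/dx -0.004
60 5051 x [13.3 33.8] 23.6 ztop 81.1 dz/dx -0.001
100 6460 x [13.3 33.8] 23.6 ztop 81.1 dz/dx 0.001
140 1601 x [13.3 33.9] 23.6 ztop 81.1 dz/dx -0.003
lipsL 1165 [[  0.7 127.2  50.1]
 [ 47.4 136.2  60.1]]
```

View pics/w6.png

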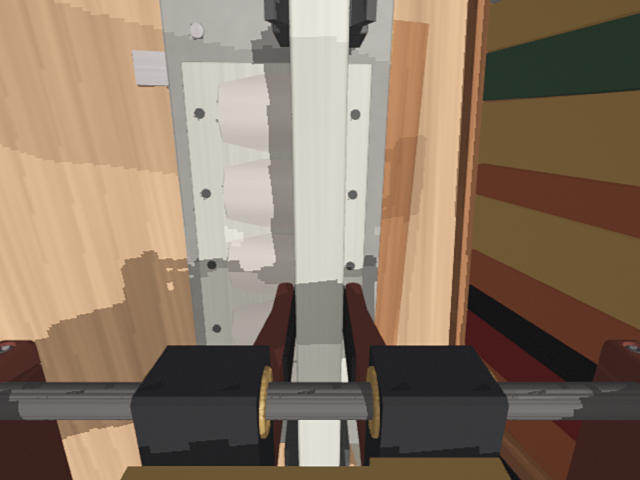

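The bar at (320, 0–450) is lined up between the left saddle's cheeks at (278,20) and (362,20). I lower into the slots slowly.

Emit:
{"method": "step_arm", "body": {"motion": [{"tx":0.003,"ty":0,"tz":-0.007,"rx":0,"ry":0,"rz":0,"jaw":1},{"tx":0.005,"ty":0,"tz":-0.015,"rx":0,"ry":0,"rz":0,"jaw":1},{"tx":0.007,"ty":0,"tz":-0.023,"rx":0,"ry":0,"rz":0,"jaw":1},{"tx":0.009,"ty":-0.001,"tz":-0.03,"rx":0,"ry":0,"rz":0,"jaw":1},{"tx":0.011,"ty":-0.001,"tz":-0.038,"rx":0,"ry":0,"rz":0,"jaw":1},{"tx":0.013,"ty":-0.001,"tz":-0.046,"rx":0,"ry":0,"rz":0,"jaw":1},{"tx":0.015,"ty":-0.001,"tz":-0.053,"rx":0,"ry":0,"rz":0,"jaw":1},{"tx":0.0165,"ty":-0.001,"tz":-0.058,"rx":0,"ry":0,"rz":0,"jaw":1},{"tx":0.0165,"ty":-0.001,"tz":-0.058,"rx":0,"ry":0,"rz":0,"jaw":1},{"tx":0.0165,"ty":-0.001,"tz":-0.058,"rx":0,"ry":0,"rz":0,"jaw":1}]}}

```text
t: 21.27
position: [0.6704, 0.0639, 0.0813]
ee_rot: [0.095, 0.724, 0.678, 0.088]
ft_force: [-0.6, 0.5, -3.8]
gripper_width: 0.0218
finger_force: 25.0
```

```bash
python3 bar.py
```

```text
21.2667 [0.6704 0.0639 0.0813] [-0.6  0.5 -3.8] 0.021776285796187546
tcp deck [23.5  0.9 25.7]
22199 bar top deck: min [  7.4 -91.   51.8] max [ 39.4 129.6  61.7]
-100 564 x [13.3 33.9] 23.6 ztop 56.7 dz/dx -0.001
-60 1338 x [13.6 34. ] 23.8 ztop 56.7 dz/dx -0.003
-20 2900 x [13.3 34. ] 23.7 ztop 56.7 dz/dx -0.001
20 4236 x [12.7 34.6] 23.7 ztop 56.7 dz/dx 0.002
60 5026 x [13.4 33.8] 23.6 ztop 56.7 dz/dx 0.001
100 6459 x [13.3 33.8] 23.6 ztop 56.7 dz/dx 0.001
140 1676 x [12.7 34. ] 23.4 ztop 56.6 dz/dx 0.015
```

Emit:
{"method": "step_arm", "body": {"motion": [{"tx":0.001,"ty":0,"tz":-0.004,"rx":0,"ry":0,"rz":0,"jaw":1},{"tx":0.002,"ty":0,"tz":-0.008,"rx":0,"ry":0,"rz":0,"jaw":1},{"tx":0.003,"ty":0,"tz":-0.011,"rx":0,"ry":0,"rz":0,"jaw":1},{"tx":0.003,"ty":0,"tz":-0.011,"rx":0,"ry":0,"rz":0,"jaw":1},{"tx":0.003,"ty":0,"tz":-0.011,"rx":0,"ry":0,"rz":0,"jaw":1}]}}

```text
t: 21.73
position: [0.6716, 0.064, 0.077]
ee_rot: [0.095, 0.724, 0.678, 0.088]
ft_force: [-0.2, -0.8, -2.4]
gripper_width: 0.0218
finger_force: 25.0
```

Emit:
{"method": "step_arm", "body": {"motion": [{"tx":0.0005,"ty":0,"tz":-0.002,"rx":0,"ry":0,"rz":0,"jaw":1},{"tx":0.0005,"ty":0,"tz":-0.002,"rx":0,"ry":0,"rz":0,"jaw":1},{"tx":0.0005,"ty":0,"tz":-0.002,"rx":0,"ry":0,"rz":0,"jaw":1}]}}

```text
t: 21.98
position: [0.6719, 0.064, 0.0763]
ee_rot: [0.095, 0.724, 0.678, 0.089]
ft_force: [-1.1, -0.7, -3.0]
gripper_width: 0.0218
finger_force: 25.0
```

```bash
python3 bar.py
```

```text
21.9833 [0.6719 0.064  0.0763] [-1.1 -0.7 -3. ] 0.02183425603545378
tcp deck [23.6  1.1 20.5]
22294 bar top deck: min [  7.5 -90.9  46.6] max [ 39.6 129.4  56.5]
-100 551 x [13.5 34. ] 23.8 ztop 51.5 dz/dx 0.001
-60 1344 x [13.7 34.1] 23.9 ztop 51.6 dz/dx -0.004
-20 2868 x [13.4 34.2] 23.8 ztop 51.5 dz/dx 0.0
20 4242 x [12.8 34.8] 23.8 ztop 51.5 dz/dx -0.001
60 5027 x [13.4 34. ] 23.7 ztop 51.5 dz/dx -0.002
100 6453 x [13.4 33.9] 23.7 ztop 51.5 dz/dx 0.002
140 1809 x [ 9.9 37.2] 23.5 ztop 51.4 dz/dx -0.005
```

Down in 0.4 mm steps until the saddles carry it.

Emit:
{"method": "step_arm", "body": {"motion": [{"tx":0.0003,"ty":0,"tz":-0.001,"rx":0,"ry":0,"rz":0,"jaw":1},{"tx":0.0003,"ty":0,"tz":-0.001,"rx":0,"ry":0,"rz":0,"jaw":1},{"tx":0.0003,"ty":0,"tz":-0.001,"rx":0,"ry":0,"rz":0,"jaw":1}]}}

```text
t: 22.28
position: [0.672, 0.0641, 0.0761]
ee_rot: [0.095, 0.724, 0.678, 0.089]
ft_force: [-1.7, -0.4, -0.3]
gripper_width: 0.0218
finger_force: 25.0
```

Emit:
{"method": "step_arm", "body": {"motion": [{"tx":0.0003,"ty":0,"tz":-0.001,"rx":0,"ry":0,"rz":0,"jaw":1},{"tx":0.0003,"ty":0,"tz":-0.001,"rx":0,"ry":0,"rz":0,"jaw":1},{"tx":0.0003,"ty":0,"tz":-0.001,"rx":0,"ry":0,"rz":0,"jaw":1}]}}

```text
t: 22.53
position: [0.672, 0.0641, 0.0761]
ee_rot: [0.094, 0.724, 0.678, 0.089]
ft_force: [-4.3, -0.2, 4.8]
gripper_width: 0.0217
finger_force: 25.0
```

Emit:
{"method": "step_arm", "body": {"motion": [{"tx":0.0003,"ty":0,"tz":-0.001,"rx":0,"ry":0,"rz":0,"jaw":1},{"tx":0.0003,"ty":0,"tz":-0.001,"rx":0,"ry":0,"rz":0,"jaw":1},{"tx":0.0003,"ty":0,"tz":-0.001,"rx":0,"ry":0,"rz":0,"jaw":1}]}}

```text
t: 22.78
position: [0.672, 0.0641, 0.076]
ee_rot: [0.094, 0.724, 0.678, 0.089]
ft_force: [-8.9, -0.3, 10.6]
gripper_width: 0.0216
finger_force: 25.0
```

Seated: the contact force rises with no further travel. I relax the press, then open gently.

Emit:
{"method": "step_arm", "body": {"motion": [{"tx":-0.0005,"ty":0,"tz":0.0018,"rx":0,"ry":0,"rz":0,"jaw":1},{"tx":-0.0005,"ty":0,"tz":0.0018,"rx":0,"ry":0,"rz":0,"jaw":1},{"tx":-0.0005,"ty":0,"tz":0.0018,"rx":0,"ry":0,"rz":0,"jaw":1}], "squeeze": 5}}

```text
t: 23.03
position: [0.6721, 0.0641, 0.0761]
ee_rot: [0.095, 0.724, 0.678, 0.089]
ft_force: [-3.4, 0.3, 2.7]
gripper_width: 0.0222
finger_force: 5.0
```

Emit:
{"method": "step_arm", "body": {"motion": [{"tx":0,"ty":0,"tz":0,"rx":0,"ry":0,"rz":0,"jaw":0.45},{"tx":0,"ty":0,"tz":0,"rx":0,"ry":0,"rz":0,"jaw":0.4},{"tx":0,"ty":0,"tz":0,"rx":0,"ry":0,"rz":0,"jaw":0.2},{"tx":0,"ty":0,"tz":0,"rx":0,"ry":0,"rz":0,"jaw":0.1},{"tx":0,"ty":0,"tz":0,"rx":0,"ry":0,"rz":0,"jaw":0.1},{"tx":0,"ty":0,"tz":0,"rx":0,"ry":0,"rz":0,"jaw":0.1}]}}

```text
t: 23.53
position: [0.672, 0.064, 0.0758]
ee_rot: [0.095, 0.724, 0.678, 0.088]
ft_force: [-0.0, 0.5, 0.4]
gripper_width: 0.0397
finger_force: 0.0
```

```bash
python3 bar.py
```

```text
23.5333 [0.672  0.064  0.0758] [-0.   0.5  0.4] 0.03965598774761513
tcp deck [23.6  1.1 20. ]
22057 bar top deck: min [  7.5 -89.7  46. ] max [ 39.5 129.6  54.5]
-100 513 x [13.6 34. ] 23.8 ztop 51.3 dz/dx 0.012
-60 1389 x [13.8 34.3] 24.0 ztop 51.4 dz/dx -0.003
-20 2828 x [13.7 34.1] 23.9 ztop 51.3 dz/dx 0.001
20 4001 x [13.6 34.2] 23.9 ztop 51.2 dz/dx 0.0
60 5044 x [13.6 34.1] 23.8 ztop 51.1 dz/dx 0.001
100 6482 x [13.5 34.1] 23.8 ztop 51.1 dz/dx 0.001
140 1800 x [ 9.9 37.2] 23.6 ztop 51.0 dz/dx 0.003
```

Emit:
{"method": "step_arm", "body": {"motion": [{"tx":-0.006,"ty":0,"tz":0.024,"rx":0,"ry":0,"rz":0,"jaw":0.1},{"tx":-0.016,"ty":0.001,"tz":0.06,"rx":0,"ry":0,"rz":0,"jaw":0.1},{"tx":-0.032,"ty":0.002,"tz":0.12,"rx":0,"ry":0,"rz":0,"jaw":0.1},{"tx":-0.056,"ty":0.004,"tz":0.21,"rx":0,"ry":0,"rz":0,"jaw":0.1},{"tx":-0.08,"ty":0.005,"tz":0.3,"rx":0,"ry":0,"rz":0,"jaw":0.1},{"tx":-0.106,"ty":0.007,"tz":0.4,"rx":0,"ry":0,"rz":0,"jaw":0.1},{"tx":-0.13,"ty":0.009,"tz":0.5,"rx":0,"ry":0,"rz":0,"jaw":0.1},{"tx":-0.16,"ty":0.01,"tz":0.6,"rx":0,"ry":0,"rz":0,"jaw":0.1},{"tx":-0.18,"ty":0.011,"tz":0.68,"rx":0,"ry":0,"rz":0,"jaw":0.1},{"tx":-0.18,"ty":0.011,"tz":0.68,"rx":0,"ry":0,"rz":0,"jaw":0.1},{"tx":-0.18,"ty":0.011,"tz":0.68,"rx":0,"ry":0,"rz":0,"jaw":0.1}]}}

```text
t: 24.5
position: [0.6003, 0.0683, 0.3512]
ee_rot: [0.095, 0.724, 0.677, 0.091]
ft_force: [-0.5, -1.3, -0.8]
gripper_width: 0.0396
finger_force: 0.0
```

Run:
```python
from h import *
k=np.load('deck2.npz')
d,T,s=cam('wrist');P=cloud(d,T);save('w7',d['image']);print(s['t'],s['position'])
f=((P-k['o'])@k['R']*1e3).reshape(-1,3);f=f[np.isfinite(f[:,0])]
b=f[(abs(f[:,2]-51)<3)&(abs(f[:,0]-24)<9)&(abs(f[:,1])<165)];print('bar y',b[:,1].min(),b[:,1].max(),'zfit',np.polyfit(b[:,1],b[:,2],1))
for i,y in enumerate((92,46,0,-46,-92)):
    print(i+1,[round(float(np.median(q[:,2])),1) for x in(-27,-20,-10,0) for q in [f[(abs(f[:,0]-x)<3)&(abs(f[:,1]-y)<5)&(f[:,2]<35)]] if len(q)>3])
for sg in(1,-1):
    q=f[(f[:,2]>52.5)&(f[:,2]<61)&(abs(sg*f[:,1]-136)<14)&(abs(f[:,0]-24)<30)];print('lips y',len(q),np.percentile(q[:,1],[1,99]) if len(q)>9 else '')
```

```text
24.5 [0.60030579 0.06829117 0.35118915]
bar y -148.43774421675334 149.51218916079526 zfit [-1.98462713e-03  5.12400873e+01]
1 [15.4, 16.3, 17.2, 18.6]
2 [16.5, 17.6, 18.7, 20.0]
3 [17.8, 18.5, 19.4, 21.0]
4 [18.9, 19.4, 21.0, 22.3]
5 [19.8, 20.9, 21.9, 23.2]
lips y 278 [127.58537739 144.58446569]
lips y 191 [-145.60665067 -125.3346173 ]
```

View pics/w7.png

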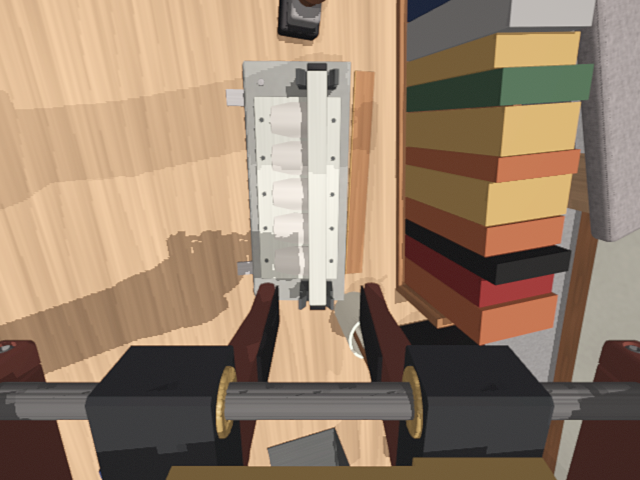

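The picture shows the bar seated in both saddles, from (317,65) to (317,308), centred to within about 1 mm and level. All five lower halves are in and the robot is clear.

```bash
python3 -c "
from cell import ctrl
print(ctrl.finish_job())"
```

```text
the job is handed in; nothing more can be done
None
```

All five switches were turned off in one continuous sweep from switch1 to switch5, the guard bar was then laid in both saddles, fully down and centred to about 1 mm, and the job was handed in at about 24.5 s; no verdict came back.

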